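# Unstack the specimens onto their stage plates

## Robot

A 6-joint arm with a two-finger parallel gripper is mounted at the origin on the work surface. World frame = base frame: x ahead of the robot, y to its left, z up, the work surface at z = 0. Lengths are in m, angles in rad, forces in N, time in s.
With the tool pointing down it reaches from about 0.35 to 0.775 m from the base axis. Payload 5.5 kg.
Tool frame: the origin (TCP) lies midway between the tips of the shut fingers; the grasp point (between the pads) lies 19 mm behind it (pinch_z is the distance from the TCP to the grasp point, in m); z points along the fingers, x is the direction in which the jaws open and shut, and the axes are right-handed (so a half turn about z gives the same grasp; the last joint's range is limited). The gripper opens to 85 mm and grips with 20 to 120 N. Pads are 22 mm wide; open, the fingers measure 114 mm over their backs; the gripper's body (76 mm by 85 mm) begins 54 mm behind the grasp point. The pads swing forward as they close: fully open they stand 13 mm farther back than shut.
Start: joints at [1.047, 0.313, 0.046, 1.304, 0, 1.431], TCP at [0.215, 0.533, 0.21] pointing down, gripper open.
Joint ranges: [-2.76, 2.76], [-0.86, 1.69], [-1.03, 1.26], [-2.2, 2.34], [-1.47, 1.5], [-3.14, 3.14]. Speed limits (rad/s): [2.57, 2.57, 3.14, 3.14, 3.14, 3.14].

## Interface

Orientations are given as a unit quaternion [w, x, y, z].
In Python, from workcell import get_state, read_camera, camera_info, hand_in, trace, pinch_z gives the robot as it stands. The module is installed in compiled form; this text tells all that it offers.
- The arm moves only by the tool arm_command, never from a script. Its argument "steps" is text: rows parted by semicolons, each of 4 numbers parted by spaces: the shift along the world's x, y, z in mm, then the turn about the world's z in rad. In form: tx ty tz spin; .... A call has 1 to 20 rows; each row is the pose to reach, as a shift and turn from the pose measured when the call began; what a row does not reach only later rows make up. A row lasts 1/8 s, in which the tool goes at most 62.5 mm and 10.7 degrees, less where a joint would pass 70% of its speed; a pose out of reach is approached as far as the arm can. A call with a gripper value outside its range is refused whole. "fingers" is the gripper command: -1 is shut, 1 is fully open, values between are in proportion, set as the call begins (left out, the last holds). The fingers move at their own pace and stop on an object; "newtons" is the grip in N (left out, the last holds). Time passes only in rows, so rows that repeat a pose let the fingers close. It gives the time, the measured TCP pose, the force and the opening at its end, in the units of the state.
- get_state(): the state, without advancing time (a new reading comes with each control period).
- read_camera(name): name is "scene" or "top" or "wrist"; returns the picture (480x640x3 uint8, red, green, blue); there is no depth.
- camera_info(name): a dict with "mtx" (3x3 intrinsics, pixels), "R" (3x3) and "t" (3): a world point X has camera coordinates R X + t. Camera axes: x right, y down, z forward; pixel columns grow to the right and rows downward; lengths in m; the calibration is good to about 2 mm. The wrist camera is an equidistant fisheye: a pixel r from the principal point sees the ray r / f radians off the axis. A picture is of the moment at which its call begins: read the wrist's pose just before it. camera_info takes no time and is no camera call; for the wrist camera it gives the pose at the moment of the call.
- hand_in(): hands the job in, once; it reports no verdict.
Trained networks look in the newest picture that a camera, given by its name, has taken for a name from the list of things; names that differ only in an ending like _2 or _b are one class to them, and where a whole thing is asked for, a point or a joint stands for the part that bears it (a point fixed in the world has none). Each returns a list of dicts, best first, with "score" (0 to 1); they miss things now and then, are a little off and sometimes report something else, mostly with a low value. They report only what shows in the picture. A call takes as long as a camera call. They do not tell look-alikes from the thing itself.
- trace(camera, name): "mask" (480x640 bool, what is visible of it) and "box" ([left, top, width, height] in pixels, round what is visible of it).
The state is a dict: "clock": time; "joint_pos": joint angles; "qvel": joint speeds; "tau": joint torques, N m; "tcp_pos": TCP position; "orientation": TCP orientation; "wrist_force": force on the tool from outside, world axes, zero at the start; "ft_torque": the same for the moment, N m; "finger_gap": finger opening in m.
Only numpy, scipy, OpenCV 4.12 (cv2) and the standard library are available. Lean on these libraries where they do the work, as an engineer would, in place of code of your own. Each camera call takes 0.05 s, during which the arm holds its last target.

## Task

Take the two stacks of specimen containers apart and set each of the five containers on the aluminium stage plate whose black pad has its shape and size: centred on the pad, flat, and with the boxes and the square dish turned square with the pad's edges. Keep every container upright throughout, and leave them all standing there by themselves.

Things in the scene. Friction and masses are not known exactly. Their poses are not given: they have to be found in the camera images.
- slidebox_mid (a point): Centre (half-way up) of the loose slide box: closed flat grey plastic box, 90 (its x) x 50 (its y) x 26 mm high, about 140 g, dark seam round it. It lies on the bench as the bottom of one of the two stacks. z up.
- squaredish_mid (a point): Centre (half-way up) of the loose square dish: closed blue plastic dish, 60 x 60 x 26 mm high (sides along its x and y), about 100 g. It stands on the bench as the bottom of the other stack. z up.
- dish_mid (a point): Centre (half-way up) of the loose round dish: closed bare steel dish, 46 mm diameter, 22 mm high, about 90 g. At the start it lies on the slide box or on the square dish and carries the coverslip box. z up.
- jar_mid (a point): Centre (half-way up) of the loose specimen jar: upright amber cylinder with black lid of the same width, 30 mm diameter, 40 mm high, about 60 g. At the start it stands on the slide box or on the square dish, whichever does not carry the round dish. z up.
- coverslip_mid (a point): Centre (half-way up) of the loose coverslip box: small closed white box, 40 (its x) x 20 (its y) x 24 mm high, about 40 g. At the start it lies on top of the round steel dish. z up.
- plate_slidebox_pad (a point): Centre of the top face (6 mm above the bench) of a fixed flat aluminium stage plate, 104 x 72 x 6 mm; in its middle a flat black rubber pad, an oblong of 90 (along x) x 50 mm, the slide box's footprint, flush with the plate (no rim, nothing to fit into). Its x and y axes run along the plate's 104 mm and 72 mm sides, z up.
- plate_square_pad (a point): Centre of the top face (6 mm above the bench) of a fixed flat aluminium stage plate, 104 x 72 x 6 mm; in its middle a flat black rubber pad, a square of 60 x 60 mm, the square dish's footprint, flush with the plate (no rim, nothing to fit into). Its x and y axes run along the plate's 104 mm and 72 mm sides, z up.
- plate_dish_pad (a point): Centre of the top face (6 mm above the bench) of a fixed flat aluminium stage plate, 104 x 72 x 6 mm; in its middle a flat black rubber pad, a disc of 46 mm diameter, the round dish's footprint, flush with the plate (no rim, nothing to fit into). Its x and y axes run along the plate's 104 mm and 72 mm sides, z up.
- plate_jar_pad (a point): Centre of the top face (6 mm above the bench) of a fixed flat aluminium stage plate, 104 x 72 x 6 mm; in its middle a flat black rubber pad, a disc of 30 mm diameter, the jar's footprint, flush with the plate (no rim, nothing to fit into). Its x and y axes run along the plate's 104 mm and 72 mm sides, z up.
- plate_coverslip_pad (a point): Centre of the top face (6 mm above the bench) of a fixed flat aluminium stage plate, 104 x 72 x 6 mm; in its middle a flat black rubber pad, a small oblong of 40 (along x) x 20 mm, the coverslip box's footprint, flush with the plate (no rim, nothing to fit into). Its x and y axes run along the plate's 104 mm and 72 mm sides, z up.
Things that resemble listed ones, but are neither listed nor needed, are in the scene too. Of the things that look like the part that bears coverslip_mid, the smaller one is meant.

How it is judged:
By the outcome, as a careful person would: the job done as asked, in the order asked, and still so for the second after the job is handed in, with the robot touching nothing.
It also fails if it takes over 112 s, if anything falls off the work surface, if the arm or the gripper's body presses on something with over 40 N, if the wrist force passes 120 N, or if a joint passes its speed limit or range.

## Working session

There is one attempt and no reset: what is moved stays moved. The work goes in short steps, Python scripts to look and compute and a tool call to move; the robot and the scene stay as the last step left them, time stands still between calls to the robot, and variables do not carry over. Pictures are saved under pics/ and viewed, and the job is handed in when it is done.

Besides the shell and the picture viewer there is one more tool, called after "Call:" as a command line: name --argument value ..., lists and objects as JSON in quotes. arm_command: Moves the arm, as the interface text tells. Its arguments: {"type":"object","properties":{"steps":{"type":"string"},"fingers":{"type":"number"},"newtons":{"type":"number"}},"required":["steps"]}

```bash
mkdir -p pics; ls; python3 - <<'E'
from workcell import *
import cv2
s=get_state();print(s)
for n in("scene","top","wrist"):
    c=camera_info(n);print(n,c)
    cv2.imwrite(f"pics/{n}0.png",read_camera(n)[:,:,::-1])
print(pinch_z)
E
```

```text
pics
{'clock': 0.0, 'joint_pos': array([1.04740482e+00, 3.14024406e-01, 4.49646917e-02, 1.30360913e+00,
       8.72965941e-06, 1.43123451e+00]), 'qvel': array([0.00086589, 0.00058247, 0.00021423, 0.00094112, 0.0016237 ,
       0.001264  ]), 'tau': array([ 3.97687691e-03, -4.80619383e+01,  2.98538250e+01,  1.92276249e-02,
        2.49388168e-04,  2.10238994e-06]), 'tcp_pos': array([0.21502575, 0.53267693, 0.20948942]), 'orientation': array([ 4.06621014e-04,  8.28997298e-01,  5.59251824e-01, -8.43363315e-04]), 'wrist_force': array([ 0.33798576,  0.38194303, -0.55441061]), 'ft_torque': array([-0.0320519 , -0.00015908,  0.02441361]), 'finger_gap': 0.08536425950269276}
scene {'mtx': array([[508.85678251,   0.        , 330.23796707],
       [  0.        , 508.85678251, 244.67288926],
       [  0.        ,   0.        ,   1.        ]]), 'R': array([[ 0.0216161 ,  0.99971731,  0.00990211],
       [ 0.57381026, -0.00429516, -0.81897701],
       [-0.81870296,  0.02338502, -0.57374089]]), 't': array([-0.03046171, -0.2715504 ,  1.2440882 ])}
top {'mtx': array([[446.86814744,   0.        , 310.07194958],
       [  0.        , 446.86814744, 237.76775144],
       [  0.        ,   0.        ,   1.        ]]), 'R': array([[-0.01238856, -0.99963561, -0.02398286],
       [-0.99750245,  0.01402296, -0.06922579],
       [ 0.06953688,  0.02306536, -0.9973127 ]]), 't': array([0.01773533, 0.55539029, 0.73857713])}
wrist {'mtx': array([[371.64829954,   0.        , 324.98683727],
       [  0.        , 371.64829954, 241.51169203],
       [  0.        ,   0.        ,   1.        ]]), 'R': array([[ 0.37359815,  0.92758951, -0.00145813],
       [ 0.88626198, -0.3564881 ,  0.29572951],
       [ 0.27379579, -0.11177628, -0.95527061]]), 't': array([-0.57414513, -0.03929091,  0.37927466])}
0.0187
```

View pics/top0.png

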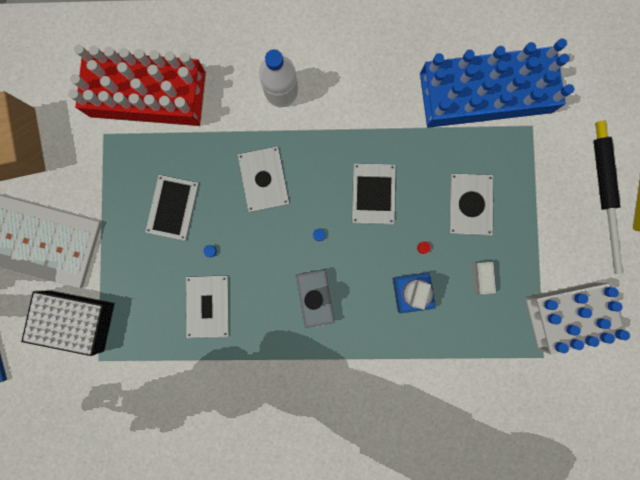

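View pics/scene0.png

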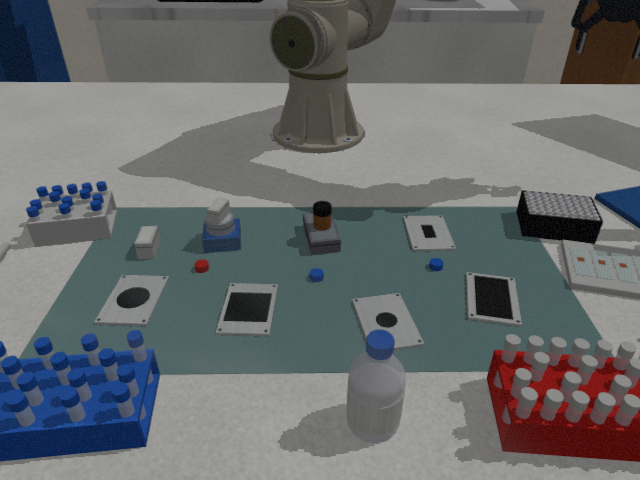

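View pics/wrist0.png

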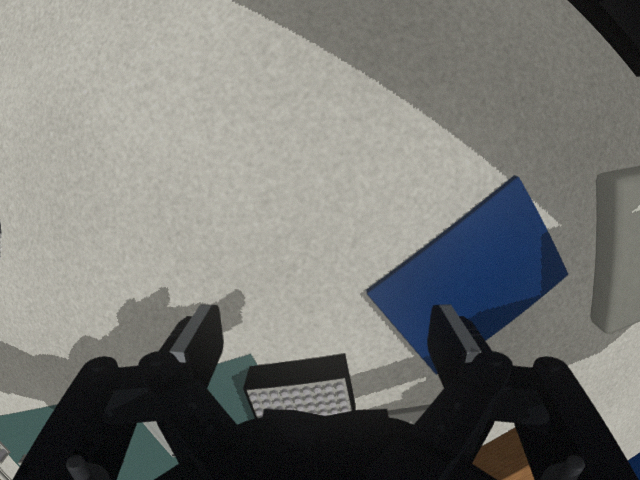

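```bash
cat > h.py <<'E'
import numpy as np, cv2
from workcell import *
def unproj(ci,px,z):
    K,R,t=ci["mtx"],ci["R"],ci["t"]
    px=np.atleast_2d(px).astype(float)
    r=np.c_[(px[:,0]-K[0,2])/K[0,0],(px[:,1]-K[1,2])/K[1,1],np.ones(len(px))]@R
    c=-R.T@t
    return c+r*((z-c[2])/r[:,2])[:,None]
def proj(ci,X):
    K=ci["mtx"];p=(np.atleast_2d(X)@ci["R"].T+ci["t"]);return np.c_[p[:,0]/p[:,2]*K[0,0]+K[0,2],p[:,1]/p[:,2]*K[1,1]+K[1,2]]
def unfish(ci,px,z):
    K,R,t=ci["mtx"],ci["R"],ci["t"]
    px=np.atleast_2d(px).astype(float)
    d=(px-[K[0,2],K[1,2]])/K[0,0];th=np.hypot(d[:,0],d[:,1]);s=np.sin(th)/np.maximum(th,1e-9)
    r=np.c_[d[:,0]*s,d[:,1]*s,np.cos(th)]@R
    c=-R.T@t
    return c+r*((z-c[2])/r[:,2])[:,None]
names="slidebox_mid squaredish_mid dish_mid jar_mid coverslip_mid plate_slidebox_pad plate_square_pad plate_dish_pad plate_jar_pad plate_coverslip_pad".split()
E
python3 - <<'E'
from h import *
im={}
for n in("top","scene"):
    im[n]=read_camera(n).copy()
    for k in names:
        for d in trace(n,k)[:4]:
            m=d["mask"]; ys,xs=np.nonzero(m)
            print(n,k,round(d["score"],2),d["box"],m.sum(),xs.mean().round(1) if len(xs) else 0,ys.mean().round(1) if len(xs) else 0)
            np.save(f"pics/m_{n}_{k}_{d['box'][0]}.npy",m)
t=im["top"][:,:,::-1]
cv2.imwrite("pics/c1.png",cv2.resize(t[260:340,280:500],None,fx=3.6,fy=3.6,interpolation=cv2.INTER_CUBIC))
s=im["scene"][:,:,::-1]
cv2.imwrite("pics/c2.png",cv2.resize(s[190:270,120:360],None,fx=3.3,fy=3.3,interpolation=cv2.INTER_CUBIC))
print(get_state()["clock"])
E
```

```text
top slidebox_mid 0.66 [298.4, 271.8, 38.4, 56.7] 1394 315.5 297.7
top squaredish_mid 0.93 [393.0, 271.5, 42.8, 38.3] 607 409.0 290.7
top dish_mid 0.81 [405.4, 281.3, 30.8, 26.5] 253 413.5 292.0
top jar_mid 0.67 [306.1, 290.8, 19.2, 16.6] 301 314.0 299.0
top coverslip_mid 0.97 [409.9, 280.8, 21.3, 26.9] 419 420.1 294.4
top coverslip_mid 0.78 [472.7, 261.1, 22.7, 34.1] 671 483.9 277.5
top plate_slidebox_pad 0.89 [145.7, 174.7, 53.1, 65.6] 2359 171.7 207.2
top plate_square_pad 0.96 [353.7, 161.2, 44.7, 64.5] 2451 373.9 193.0
top plate_square_pad 0.25 [448.1, 172.3, 46.5, 63.1] 2515 471.3 204.3
top plate_dish_pad 0.73 [448.2, 171.9, 44.6, 62.6] 2506 471.4 204.2
top plate_dish_pad 0.43 [410.4, 280.0, 22.0, 26.8] 405 420.4 293.8
top plate_jar_pad 0.58 [240.6, 148.4, 49.5, 65.1] 2471 263.4 178.8
top plate_coverslip_pad 0.6 [187.4, 279.1, 46.2, 62.3] 2577 207.6 306.2
scene slidebox_mid 0.97 [302.0, 215.8, 38.4, 41.6] 1013 321.1 236.6
scene slidebox_mid 0.32 [203.5, 222.7, 40.1, 28.8] 661 222.3 239.8
scene squaredish_mid 0.56 [202.9, 220.5, 37.3, 31.9] 761 222.5 239.7
scene dish_mid 0.88 [206.6, 209.8, 29.7, 26.6] 433 220.8 225.9
scene dish_mid 0.36 [207.0, 195.6, 23.8, 25.7] 471 218.4 210.9
scene jar_mid 0.85 [312.2, 199.8, 17.8, 31.5] 475 321.6 214.9
scene coverslip_mid 0.92 [206.5, 198.0, 25.3, 22.2] 455 218.4 210.1
scene coverslip_mid 0.84 [132.3, 227.0, 30.3, 29.5] 696 147.4 242.0
scene plate_slidebox_pad 0.84 [469.5, 270.7, 51.0, 57.2] 2384 492.8 299.4
scene plate_slidebox_pad 0.16 [301.7, 217.4, 37.1, 37.5] 1030 320.8 236.3
scene plate_square_pad 0.98 [213.5, 278.1, 65.0, 59.1] 2591 248.0 309.6
scene plate_dish_pad 0.68 [98.1, 274.9, 69.2, 48.5] 2556 132.6 300.2
scene plate_dish_pad 0.63 [202.4, 221.7, 38.4, 31.0] 667 222.3 240.4
scene plate_jar_pad 0.96 [354.6, 292.7, 69.4, 56.7] 2428 388.3 318.8
scene plate_coverslip_pad 0.82 [404.1, 214.6, 53.7, 38.2] 1521 428.5 233.0
1.25
```

View pics/c1.png

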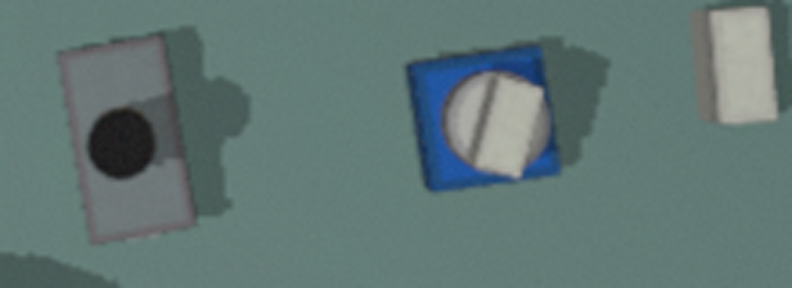

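View pics/c2.png

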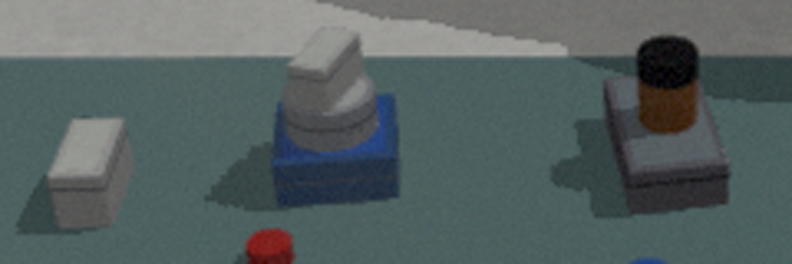

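```bash
cat > fit.py <<'E'
from h import *
from scipy.optimize import minimize
def box(p,l,w,z0,z1):
    c,s=np.cos(p[2]),np.sin(p[2]);o=np.array([[a*l/2,b*w/2] for a,b in((1,1),(-1,1),(-1,-1),(1,-1))])@np.array([[c,s],[-s,c]])+p[:2]
    return np.vstack([np.c_[o,np.full(4,z)] for z in((z0,z1) if z1!=z0 else (z0,))])
def cyl(p,d,z0,z1):
    a=np.linspace(0,2*np.pi,48,endpoint=False);o=np.c_[np.cos(a),np.sin(a)]*d/2+p[:2]
    return np.vstack([np.c_[o,np.full(48,z)] for z in((z0,z1) if z1!=z0 else (z0,))])
S=8
def sil(ci,X,off,shape,pj=proj):
    h=cv2.convexHull(((pj(ci,X)-off+.5)*S-.5).astype(np.float32)).reshape(-1,2)
    m=np.zeros((shape[0]*S,shape[1]*S),np.uint8);cv2.fillConvexPoly(m,np.round(h*16).astype(int),255,shift=4)
    return cv2.resize(m,(shape[1],shape[0]),interpolation=cv2.INTER_AREA)/255.
def fit(views,model,p0,vis=None,pj=proj):
    # views: (ci, mask float full image, care mask or None)
    ys,xs=[],[]
    V=[]
    for v in views:
        ci,m,care=v[0],v[1].astype(float),v[2]
        y,x=np.nonzero(m>.5);y0,y1,x0,x1=max(y.min()-12,0),y.max()+13,max(x.min()-12,0),x.max()+13
        V.append((ci,m[y0:y1,x0:x1],None if care is None else care[y0:y1,x0:x1],np.array([x0,y0])))
    def cost(p):
        c=0
        for ci,m,care,off in V:
            d=np.abs(sil(ci,model(p),off,m.shape,pj)-m)
            c+=(d if care is None else d*care).sum()/m.sum()
        return c
    best=None
    n=len(p0)
    st=np.array([.006,.006,.15])[:n]
    p=np.array(p0,float)
    for sc in(1,.4,.15):
        sx=np.vstack([p]+[p+np.eye(n)[i]*st*sc for i in range(n)])
        r=minimize(cost,p,method="Nelder-Mead",options=dict(initial_simplex=sx,xatol=1e-5,fatol=1e-6,maxiter=300));p=r.x
    return p,r.fun
E
cat > run1.py <<'E'
from fit import *
import glob
ci={n:camera_info(n) for n in("top","scene")}
T={n:cv2.imread(f"pics/{n}0.png") for n in ci}
def tm(n,k,x): return np.load(f"pics/m_{n}_{k}_{x}.npy")
# pads + plates
P={"slidebox":("slidebox",145.7,469.5,90,50),"square":("square",353.7,213.5,60,60),"dish":("dish",448.2,98.1,46,0),"jar":("jar",240.6,354.6,30,0),"coverslip":("coverslip",187.4,404.1,40,20)}
for k,(n,xt,xs,l,w) in P.items():
    for cam,x in(("top",xt),("scene",xs)):
        m=tm(cam,f"plate_{n}_pad",x)
        y_,x_=np.nonzero(m);c0=unproj(ci[cam],[[x_.mean(),y_.mean()]],.006)[0,:2]
        pts=unproj(ci[cam],np.c_[x_,y_],.006)[:,:2];e=np.linalg.eigh(np.cov((pts).T))[1][:,1];a0=np.arctan2(e[1],e[0])
        a0=(a0+np.pi/2)%np.pi-np.pi/2
        pl,f=fit([(ci[cam],m,None)],lambda p:box(p,.104,.072,.006,.006) if cam=="top" else box(p,.104,.072,.0,.006),[*c0,a0])
        g=cv2.cvtColor(T[cam],cv2.COLOR_BGR2GRAY).astype(float)
        mm=cv2.erode(cv2.morphologyEx(m.astype(np.uint8),cv2.MORPH_CLOSE,np.ones((15,15))),np.ones((5,5)))>0
        lo,hi=np.percentile(g[mm],3),np.percentile(g[mm],92)
        pad=np.where(mm,np.clip((hi-g)/(hi-lo),0,1),0); pad[pad<.3]=0
        if w: pp,f2=fit([(ci[cam],pad,None)],lambda p:box(p,l/1e3,w/1e3,.006,.006),pl)
        else: pp,f2=fit([(ci[cam],pad,None)],lambda p:cyl(p,l/1e3,.006,.006),pl[:2])
        print(k,cam,"plate",pl.round(4),round(f,3),"pad",pp.round(4),round(f2,3))
E
python3 run1.py
```

```text
slidebox top plate [ 0.6136  0.2518 -0.2114] 0.04 pad [ 0.6137  0.2532 -0.2203] 0.09
slidebox scene plate [ 0.6134  0.255  -0.2238] 0.059 pad [ 0.614   0.2539 -0.2201] 0.102
square top plate [ 0.6325 -0.1008 -0.0509] 0.029 pad [ 0.6325 -0.1003 -0.0619] 0.094
square scene plate [ 0.6321 -0.0991 -0.0471] 0.065 pad [ 0.6327 -0.0997 -0.0523] 0.104
dish top plate [ 0.611  -0.2677 -0.0443] 0.023 pad [ 0.6112 -0.268 ] 0.115
dish scene plate [ 0.6107 -0.2673 -0.0558] 0.049 pad [ 0.6114 -0.2676] 0.104
jar top plate [0.6615 0.0912 0.1659] 0.032 pad [0.6617 0.0922] 0.165
jar scene plate [0.6612 0.0933 0.1833] 0.257 pad [0.6617 0.093 ] 0.095
coverslip top plate [0.4415 0.1885 0.0075] 0.031 pad [0.4409 0.1902 0.0172] 0.169
coverslip scene plate [0.4398 0.1911 0.0093] 0.033 pad [0.4414 0.191  0.0328] 0.133
```

```bash
cat > run2.py <<'E'
from fit import *
import sys
ci={n:camera_info(n) for n in("top","scene")}
T={n:cv2.imread(f"pics/{n}0.png") for n in ci}
def tm(n,k,x): return np.load(f"pics/m_{n}_{k}_{x}.npy")
for n in T: 
    h=cv2.cvtColor(T[n],cv2.COLOR_BGR2HSV)
    for k,pt in (("top",[(296,285),(322,280),(400,285),(413,290),(420,294),(314,298),(440,300)]),("scene",[(330,250),(310,240),(222,245),(220,225),(215,210),(321,225),(195,235)])):
        if k==n: print(n,[h[y,x].tolist() for x,y in pt])
L={"slidebox":((298.4,302.0),lambda p:box(p,.09,.05,0,.026),[.445,0,-.1 +.0],"j"),
"squaredish":((393.0,202.9),lambda p:box(p,.06,.06,0,.026),[.44,-.17,.1],"d"),
"dish":((405.4,206.6),lambda p:cyl(p,.046,.026,.048),[.44,-.17],"c"),
"coverslip":((409.9,206.5),lambda p:box(p,.04,.02,.048,.072),[.44,-.17,-.3],None),
"jar":((306.1,312.2),lambda p:cyl(p,.03,.026,.066),[.44,0],None)}
occ={"slidebox":["jar"],"squaredish":["dish","coverslip"],"dish":["coverslip"],"coverslip":[],"jar":[]}
for k,(xs,mod,p0,_) in L.items():
    V=[]
    for cam,x in zip(("top","scene"),xs):
        m=tm(cam,k+"_mid",x).copy()
        care=np.ones(m.shape)
        for o in occ[k]:
            om=cv2.dilate(tm(cam,o+"_mid",L[o][0][0 if cam=="top" else 1]).astype(np.uint8),np.ones((3,3)))>0
            care[om]=0
        V.append((ci[cam],m.astype(float),care))
    y,x=np.nonzero(V[0][1]);z=mod(p0)[:,2].max()
    p=list(unproj(ci["top"],[[x.mean(),y.mean()]],z)[0,:2])+p0[2:]
    for nm,v in(("both",V),("top",V[:1]),("scene",V[1:])):
        r=min([fit(v,mod,p[:2]+[a]) if len(p0)==3 else fit(v,mod,p) for a in ([-.6,-.2,.2,.6] if len(p0)==3 else [0])],key=lambda r:r[1])
        print(k,nm,r[0].round(4),round(r[1],3))
E
python3 run2.py
```

```text
top [[83, 51, 126], [95, 23, 120], [108, 200, 159], [25, 12, 128], [35, 16, 178], [60, 15, 33], [83, 55, 93]]
scene [[132, 26, 50], [131, 30, 69], [110, 97, 66], [128, 13, 81], [30, 6, 137], [15, 151, 59], [88, 49, 94]]
slidebox both [0.4539 0.0039 0.1735] 0.135
slidebox top [0.4545 0.0029 0.1555] 0.045
slidebox scene [0.4528 0.0048 0.1704] 0.042
squaredish both [ 0.4618 -0.162   0.1225] 0.263
squaredish top [ 0.4623 -0.163   0.1113] 0.165
squaredish scene [ 0.4596 -0.1619  0.1367] 0.045
dish both [ 0.4605 -0.1632] 0.184
dish top [ 0.4607 -0.1641] 0.114
dish scene [ 0.4602 -0.1628] 0.04
coverslip both [ 0.4605 -0.1628 -0.3039] 0.151
coverslip top [ 0.4607 -0.1632 -0.2902] 0.056
coverslip scene [ 0.4592 -0.162  -0.3263] 0.058
jar both [0.4545 0.0051] 0.176
jar top [0.4549 0.0044] 0.056
jar scene [0.4536 0.0056] 0.08
```

Call:
arm_command --steps "245 -695 0 0.08; 245 -695 0 0.08; 245 -695 0 0.08; 245 -695 0 0.08; 245 -695 0 0.08; 245 -695 0 0.08; 245 -695 0 0.08; 245 -695 0 0.08; 245 -695 0 0.08; 245 -695 0 0.08; 245 -695 0 0.08; 245 -695 0 0.08; 245 -695 0 0.08; 245 -695 0 0.08" --fingers 0.2 --newtons 25

```text
clock: 3.0
tcp_pos: [0.4598, -0.1615, 0.2102]
orientation: [-0.001, 0.806, 0.592, -0.0]
wrist_force: [-0.4, 0.8, 0.6]
finger_gap: 0.051
```

```bash
cat >> h.py <<'E'
def fproj(ci,X):
    K=ci["mtx"];p=np.atleast_2d(X)@ci["R"].T+ci["t"];r=np.hypot(p[:,0],p[:,1]);th=np.arctan2(r,p[:,2]);k=K[0,0]*th/np.maximum(r,1e-9)
    return np.c_[p[:,0]*k+K[0,2],p[:,1]*k+K[1,2]]
def st():
    s=get_state();q=s["orientation"];w,x,y,z=q
    az=np.arctan2(2*(x*y+w*z),1-2*(y*y+z*z))
    print("t",round(s["clock"],2),"tcp",s["tcp_pos"].round(4),"az",round(az,4),"gap",round(s["finger_gap"],4),"F",s["wrist_force"].round(1),"j",s["joint_pos"].round(2))
E
python3 - <<'E'
from fit import *
st()
ci=camera_info("wrist");im=read_camera("wrist")[:,:,::-1].copy()
P=box([.46,-.1628,-.305],.04,.02,.072,.072)
cv2.polylines(im,[np.round(fproj(ci,P)*8).astype(int)],True,(0,0,255),1,shift=3)
P=box([.4610,-.162,.125],.06,.06,.026,.026)
cv2.polylines(im,[np.round(fproj(ci,P)*8).astype(int)],True,(0,255,255),1,shift=3)
cv2.imwrite("pics/w1.png",im)
E
```

```text
t 3.0 tcp [ 0.4598 -0.1615  0.2102] az 1.2664 gap 0.051 F [-0.4  0.8  0.6] j [-0.5   0.14 -0.17  1.26  0.   -0.2 ]
```

View pics/w1.png

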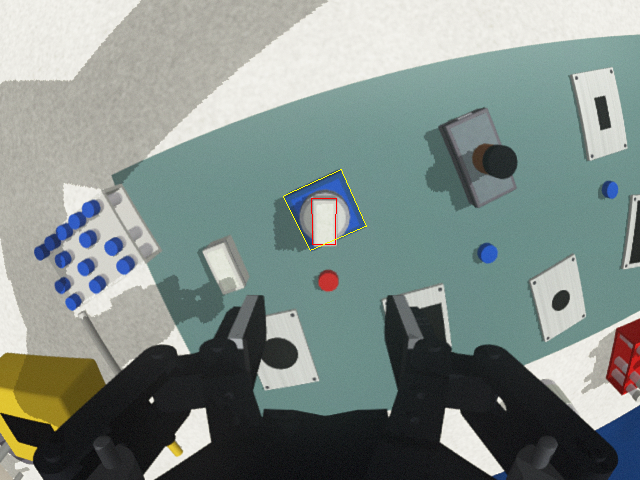

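```bash
python3 - <<'E'
from h import *
im=cv2.imread("pics/w1.png");cv2.imwrite("pics/w1c.png",cv2.resize(im[160:300,190:390],None,fx=4,fy=4,interpolation=cv2.INTER_CUBIC))
E
```

```text
(no output)
```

View pics/w1c.png

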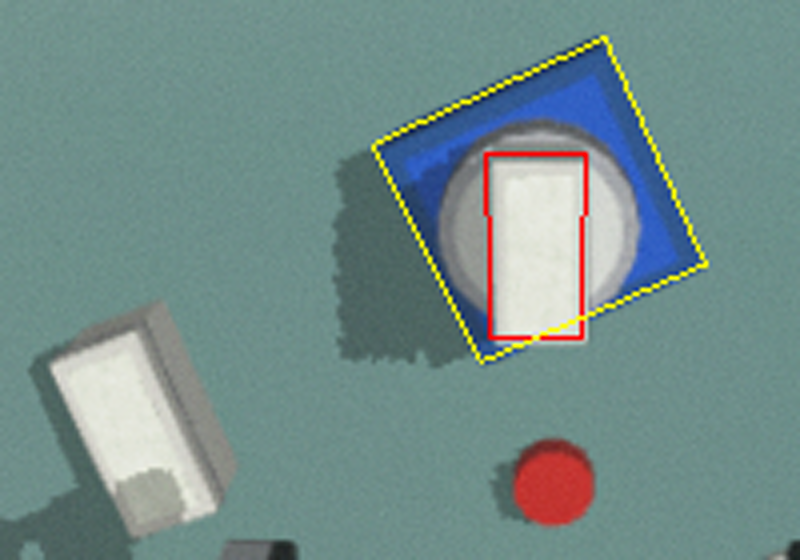

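Call:
arm_command --steps "0 -1.5 -60 0; 0 -1.5 -110 0; 0 -1.5 -145 0; 0 -1.5 -159 0; 0 -1.5 -159 0; 0 -1.5 -159 0"

```text
clock: 3.8
tcp_pos: [0.4611, -0.1627, 0.053]
orientation: [0.001, 0.806, 0.592, 0.001]
wrist_force: [-0.0, -0.9, -0.0]
finger_gap: 0.0507
```

Call:
arm_command --steps "0 0 0 0; 0 0 0 0; 0 0 0 0; 0 0 0 0; 0 0 0 0" --fingers -1 --newtons 25

```text
clock: 4.42
tcp_pos: [0.461, -0.1627, 0.0529]
orientation: [0.001, 0.806, 0.592, 0.001]
wrist_force: [-0.0, -0.3, -0.6]
finger_gap: -0.0001
```

```bash
python3 - <<'E'
from h import *
st()
a=read_camera("top")[230:340,360:520,::-1];b=read_camera("scene")[150:270,120:320,::-1];w=read_camera("wrist")[:,:,::-1]
cv2.imwrite("pics/a1.png",np.vstack([cv2.resize(a,(480,330),interpolation=cv2.INTER_CUBIC)]));cv2.imwrite("pics/a2.png",cv2.resize(b,None,fx=4,fy=4,interpolation=cv2.INTER_CUBIC));cv2.imwrite("pics/a3.png",w)
E
```

```text
t 4.42 tcp [ 0.461  -0.1627  0.0529] az 1.2681 gap -0.0001 F [-0.  -0.3 -0.6] j [-0.5   0.26 -0.44  0.87  0.   -0.2 ]
```

View pics/a2.png

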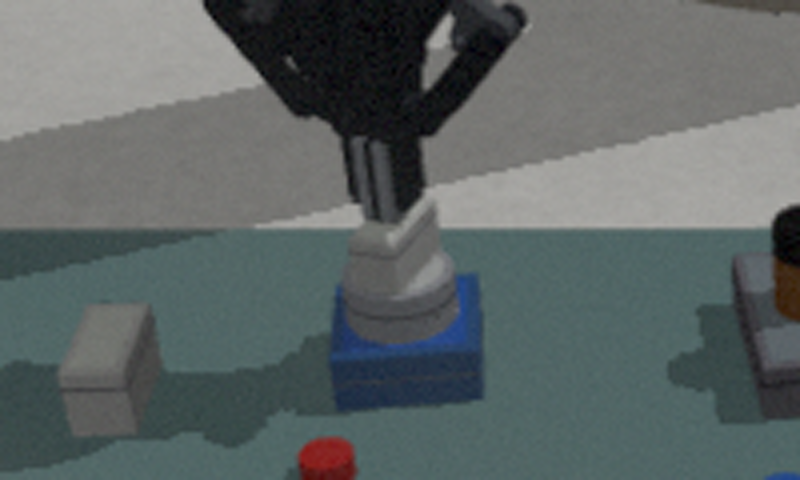

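View pics/a3.png

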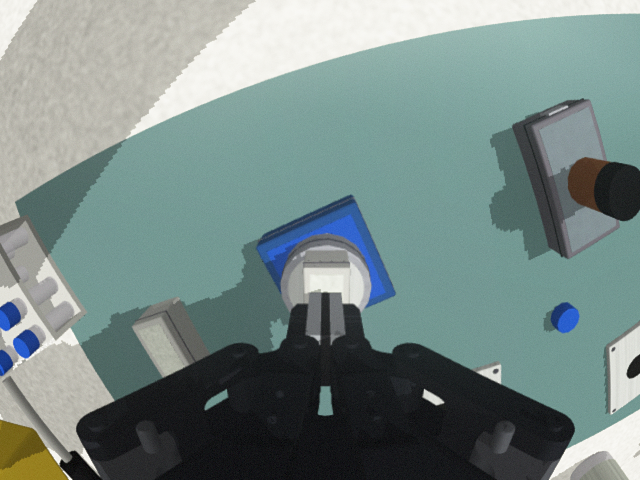

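```bash
python3 - <<'E'
from h import *
X=get_state()["tcp_pos"]
for dz in(0,.01,.02,.03):
  for n,f in(("scene",proj),("top",proj),("wrist",fproj)):
    p=f(camera_info(n),X+[0,0,dz])[0]; print(dz,n,p.round(1), ((p-[120,150])*4).round() if n=="scene" else ((p-[360,230])*3).round())
E
```

```text
0 scene [218.6 214.3] [394. 257.]
0 top [418.6 293.8] [176. 192.]
0 wrist [325.2 290. ] [-104.  180.]
0.01 scene [217.9 209.1] [392. 236.]
0.01 top [420.  294.2] [180. 193.]
0.01 wrist [325.2 299.1] [-104.  207.]
0.02 scene [217.2 203.7] [389. 215.]
0.02 top [421.4 294.6] [184. 194.]
0.02 wrist [325.2 309.3] [-104.  238.]
0.03 scene [216.4 198.4] [386. 193.]
0.03 top [422.9 294.9] [189. 195.]
0.03 wrist [325.2 320.6] [-104.  272.]
```

View pics/a1.png

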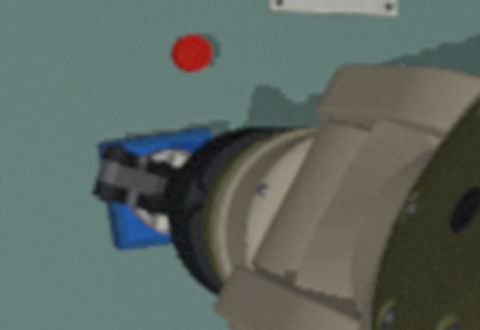

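```bash
python3 - <<'E'
from h import *
w=cv2.imread("pics/a3.png");cv2.imwrite("pics/a4.png",cv2.resize(w[180:360,230:430],None,fx=4,fy=4,interpolation=cv2.INTER_CUBIC)[:600])
b=read_camera("scene")[185:260,195:255,::-1];cv2.imwrite("pics/a5.png",cv2.resize(b,None,fx=8,fy=8,interpolation=cv2.INTER_CUBIC))
E
```

```text
(no output)
```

View pics/a4.png

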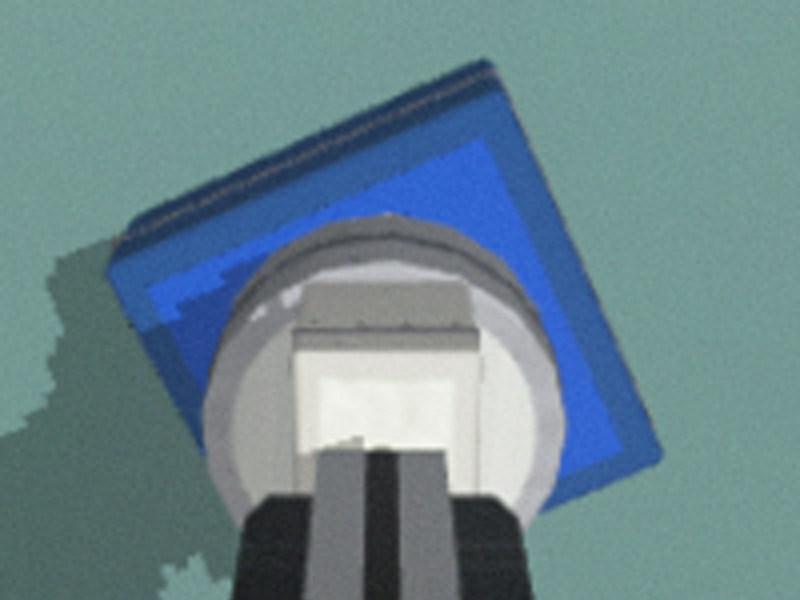

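View pics/a5.png

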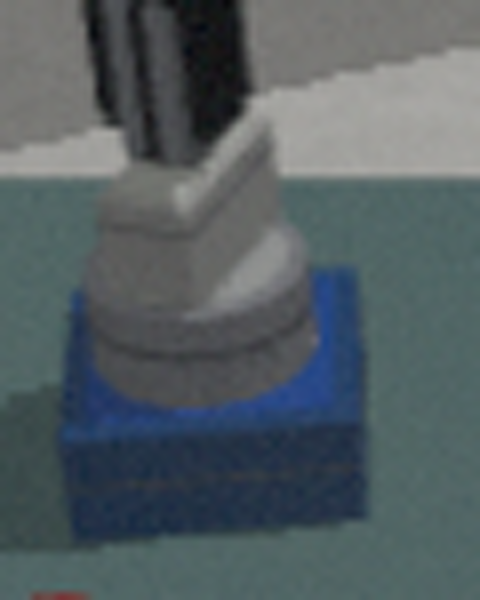

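```bash
python3 - <<'E'
from h import *
X=get_state()["tcp_pos"];d=np.array([.954,-.298,0])
for z in(.053,.063,.072):
  for e in(-.011,0,.011):
    P=X*[1,1,0]+[0,0,z]+d*e
    print(z,e,"scene a5",((proj(camera_info("scene"),P)[0]-[195,185])*8).round(),"wrist a4",((fproj(camera_info("wrist"),P)[0]-[230,180])*4).round())
E
```

```text
0.053 -0.011 scene a5 [213. 207.] wrist a4 [381. 356.]
0.053 0 scene a5 [189. 234.] wrist a4 [381. 440.]
0.053 0.011 scene a5 [164. 261.] wrist a4 [381. 520.]
0.063 -0.011 scene a5 [207. 166.] wrist a4 [381. 388.]
0.063 0 scene a5 [183. 192.] wrist a4 [381. 477.]
0.063 0.011 scene a5 [158. 219.] wrist a4 [381. 560.]
0.072 -0.011 scene a5 [202. 128.] wrist a4 [381. 421.]
0.072 0 scene a5 [178. 154.] wrist a4 [381. 513.]
0.072 0.011 scene a5 [153. 181.] wrist a4 [381. 599.]
```

Call:
arm_command --steps "0 0 0 0; 0 0 0 0; 0 0 0 0; 0 0 -4 0; 0 0 -8 0; 0 0 -8 0" --fingers 0.0

```text
clock: 5.38
tcp_pos: [0.4606, -0.1625, 0.0444]
orientation: [0.0, 0.806, 0.592, 0.0]
wrist_force: [-0.4, -0.5, 0.2]
finger_gap: 0.0423
```

```bash
python3 - <<'E'
from h import *
st()
w=read_camera("wrist")[180:360,230:430,::-1];cv2.imwrite("pics/a6.png",cv2.resize(w,None,fx=4,fy=4,interpolation=cv2.INTER_CUBIC)[:600])
b=read_camera("scene")[185:260,195:255,::-1];cv2.imwrite("pics/a7.png",cv2.resize(b,None,fx=8,fy=8,interpolation=cv2.INTER_CUBIC))
E
```

```text
t 5.38 tcp [ 0.4606 -0.1625  0.0444] az 1.2681 gap 0.0423 F [-0.4 -0.5  0.2] j [-0.5   0.27 -0.45  0.85  0.   -0.2 ]
```

View pics/a6.png

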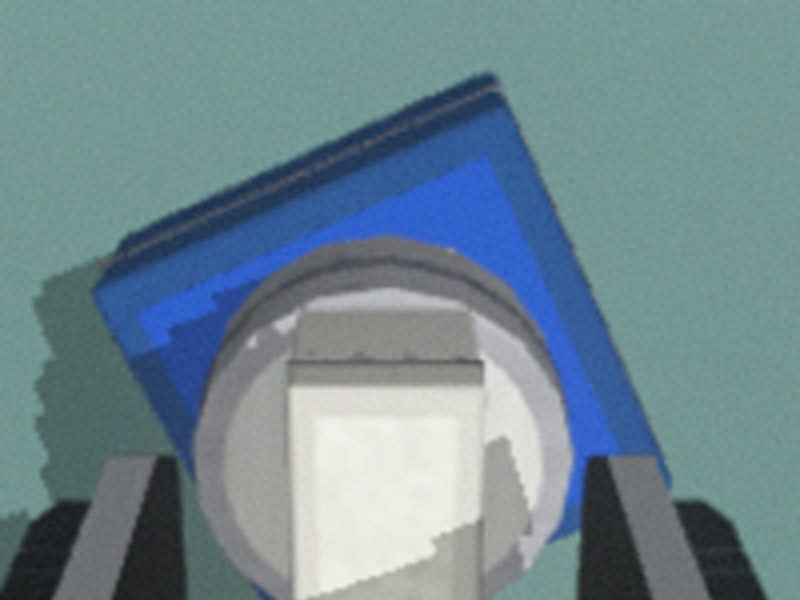

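View pics/a7.png

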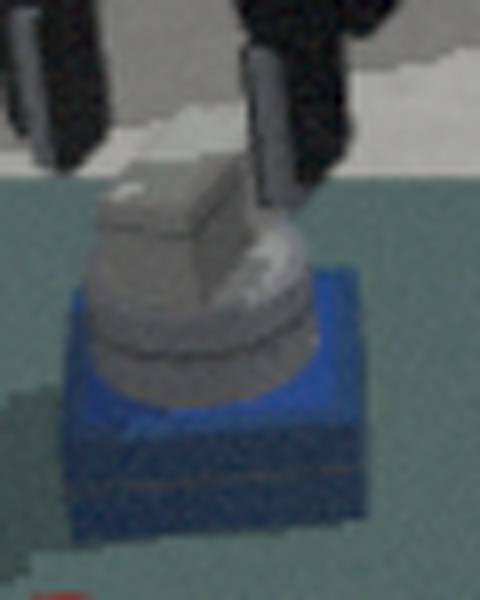

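```bash
python3 - <<'E'
from h import *
X=get_state()["tcp_pos"];d=np.array([.954,-.298,0]);j=np.array([.298,.954,0])
for z in(.05,.06,.07,.08):
  for s in(-.021,.021):
    for e in(-.011,.011):
      P=X*[1,1,0]+[0,0,z]+d*e+j*s
      print(z,s,e,"scene a7",((proj(camera_info("scene"),P)[0]-[195,185])*8).round(),"wrist a6",((fproj(camera_info("wrist"),P)[0]-[230,180])*4).round())
E
```

```text
0.05 -0.021 -0.011 scene a7 [123. 204.] wrist a6 [199. 372.]
0.05 -0.021 0.011 scene a7 [ 73. 258.] wrist a6 [207. 539.]
0.05 0.021 -0.011 scene a7 [308. 235.] wrist a6 [563. 372.]
0.05 0.021 0.011 scene a7 [261. 290.] wrist a6 [554. 540.]
0.06 -0.021 -0.011 scene a7 [117. 163.] wrist a6 [189. 406.]
0.06 -0.021 0.011 scene a7 [ 66. 216.] wrist a6 [198. 581.]
0.06 0.021 -0.011 scene a7 [303. 194.] wrist a6 [573. 406.]
0.06 0.021 0.011 scene a7 [256. 248.] wrist a6 [563. 581.]
0.07 -0.021 -0.011 scene a7 [110. 121.] wrist a6 [177. 445.]
0.07 -0.021 0.011 scene a7 [ 59. 173.] wrist a6 [188. 626.]
0.07 0.021 -0.011 scene a7 [298. 151.] wrist a6 [585. 445.]
0.07 0.021 0.011 scene a7 [251. 205.] wrist a6 [573. 626.]
0.08 -0.021 -0.011 scene a7 [104.  78.] wrist a6 [164. 488.]
0.08 -0.021 0.011 scene a7 [ 53. 130.] wrist a6 [177. 677.]
0.08 0.021 -0.011 scene a7 [293. 108.] wrist a6 [598. 488.]
0.08 0.021 0.011 scene a7 [245. 162.] wrist a6 [584. 677.]
```

Call:
arm_command --steps "0 0 -6 0; 0 0 -12 0; 0 0 -16 0; 0 0 -16 0"

```text
clock: 5.98
tcp_pos: [0.4605, -0.1624, 0.0282]
orientation: [0.0, 0.806, 0.592, 0.0]
wrist_force: [0.5, -0.1, 0.1]
finger_gap: 0.0426
```

```bash
python3 - <<'E'
from h import *
st()
w=read_camera("wrist")[180:360,230:430,::-1];cv2.imwrite("pics/a8.png",cv2.resize(w,None,fx=4,fy=4,interpolation=cv2.INTER_CUBIC)[:600])
b=read_camera("scene")[185:260,195:255,::-1];cv2.imwrite("pics/a9.png",cv2.resize(b,None,fx=8,fy=8,interpolation=cv2.INTER_CUBIC))
E
```

```text
t 5.97 tcp [ 0.4605 -0.1624  0.0282] az 1.2681 gap 0.0426 F [ 0.5 -0.1  0.1] j [-0.5   0.29 -0.47  0.81  0.   -0.2 ]
```

View pics/a8.png

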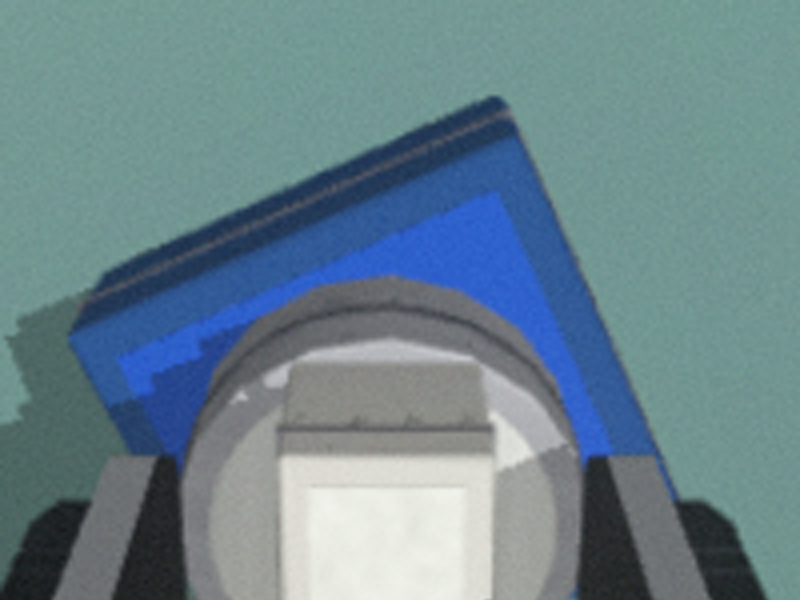

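View pics/a9.png

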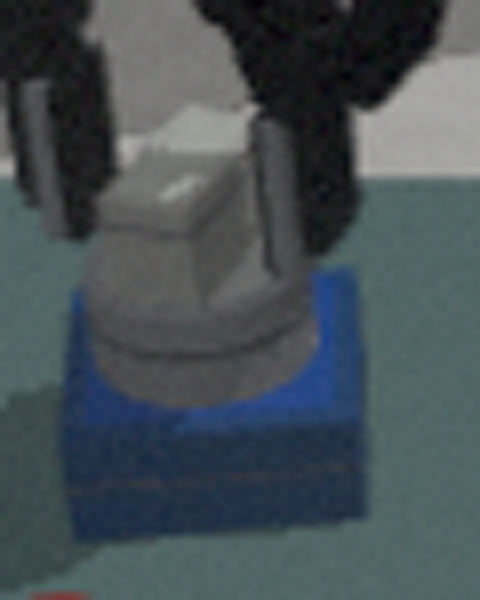

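Call:
arm_command --steps "0 0 0 0; 0 0 0 0; 0 0 0 0; 0 0 0 0" --fingers -1 --newtons 25

```text
clock: 6.58
tcp_pos: [0.4612, -0.1628, 0.029]
orientation: [0.001, 0.806, 0.592, 0.001]
wrist_force: [-0.2, 0.1, 1.9]
finger_gap: 0.0194
```

Call:
arm_command --steps "0 0 30 0; 0 0 60 0; -3 50 60 0.05; -7 110 60 0.15; -10 170 60 0.25; -13 230 60 0.315; -16 290 60 0.315; -19 353 60 0.315; -19 354 50 0.315; -19 354 10 0.315; -19 354 -20 0.315; -19 354 -34 0.315; -19 354 -38 0.315; -19 354 -38 0.315"

```text
clock: 8.32
tcp_pos: [0.4428, 0.1909, -0.0085]
orientation: [0.001, 0.703, 0.711, 0.001]
wrist_force: [-0.3, 0.2, -1.0]
finger_gap: 0.0193
```

```bash
python3 - <<'E'
from h import *
st()
w=read_camera("wrist")[:,:,::-1];cv2.imwrite("pics/b1.png",w)
b=read_camera("scene")[180:270,380:480,::-1];cv2.imwrite("pics/b2.png",cv2.resize(b,None,fx=6,fy=6,interpolation=cv2.INTER_CUBIC))
E
```

```text
t 8.32 tcp [ 0.4428  0.1909 -0.0085] az 1.5824 gap 0.0193 F [-0.3  0.2 -1. ] j [ 0.24  0.32 -0.53  0.71 -0.    0.23]
```

View pics/b1.png

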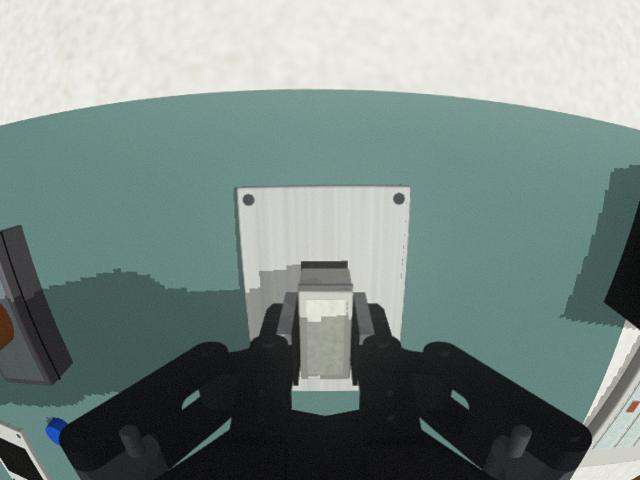

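View pics/b2.png

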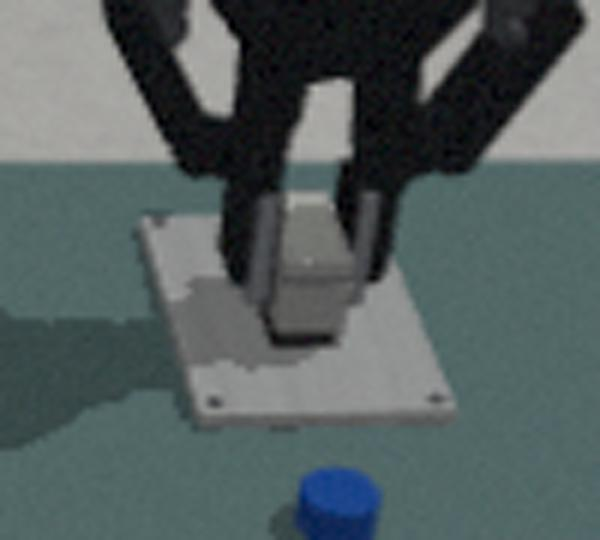

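Call:
arm_command --steps "-1 0 -2 0; -1 0 -4.5 0; -1 0 -4.5 0; -1 0 -4.5 0"

```text
clock: 8.93
tcp_pos: [0.4422, 0.1913, -0.0125]
orientation: [0.001, 0.703, 0.711, 0.001]
wrist_force: [0.1, -0.1, -1.2]
finger_gap: 0.0194
```

Call:
arm_command --steps "0 0 -0.5 0; 0 0 -0.5 0; 0 0 -0.5 0; 0 0 15 0; 0 0 60 0; 0 0 120 0; 0 0 150 0; 0 0 150 0" --fingers 0.0

```text
clock: 9.93
tcp_pos: [0.4443, 0.1918, 0.1403]
orientation: [0.003, 0.703, 0.711, 0.004]
wrist_force: [0.8, 0.6, -1.0]
finger_gap: 0.0427
```

```bash
python3 - <<'E'
from h import *
from fit import *
st()
w=read_camera("wrist")[:,:,::-1].copy();ci=camera_info("wrist")
cv2.imwrite("pics/b3raw.png",w)
for P,c in((box([.4411,.1906,.012],.04,.02,.006,.006),(0,0,255)),(box([.4411,.1906,.012],.04,.02,.03,.03),(0,255,0)),(box([.4411,.1906,.012],.104,.072,.006,.006),(255,0,255))):
    cv2.polylines(w,[np.round(fproj(ci,P)*8).astype(int)],True,c,1,shift=3)
x,y=fproj(ci,[.441,.19,.006])[0].astype(int);print(x,y)
cv2.imwrite("pics/b3.png",cv2.resize(w[y-80:y+80,x-100:x+100],None,fx=4,fy=4,interpolation=cv2.INTER_NEAREST)[:600])
E
```

```text
t 9.93 tcp [0.4443 0.1918 0.1403] az 1.5829 gap 0.0427 F [ 0.8  0.6 -1. ] j [ 0.24  0.16 -0.32  1.07 -0.    0.23]
323 219
```

View pics/b3.png

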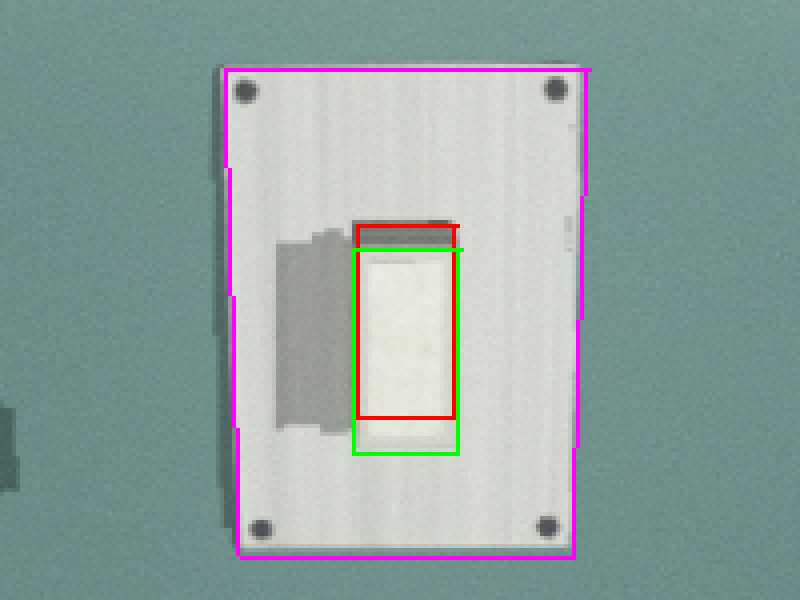

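Call:
arm_command --steps "2 -60 0 -0.1; 5 -120 0 -0.2; 8 -180 0 -0.3; 11 -240 0 -0.3; 14 -300 0 -0.3; 16 -355 0 -0.3; 16 -355 0 -0.3; 16 -355 0 -0.3" --fingers 0.53

```text
clock: 10.98
tcp_pos: [0.4577, -0.1628, 0.1367]
orientation: [0.0, 0.801, 0.598, 0.002]
wrist_force: [0.5, 0.4, 1.0]
finger_gap: 0.0652
```

```bash
cat > ov.py <<'E'
from fit import *
def ov(name,items,center,half=(100,75),sc=4):
    st()
    w=read_camera("wrist")[:,:,::-1].copy();ci=camera_info("wrist");cv2.imwrite(f"pics/{name}_raw.png",w)
    np.save(f"pics/{name}_ci.npy",ci,allow_pickle=True)
    x,y=fproj(ci,center)[0].astype(int);hx,hy=half
    x=min(max(x,hx),640-hx);y=min(max(y,hy),480-hy)
    c=cv2.resize(w[y-hy:y+hy,x-hx:x+hx],None,fx=sc,fy=sc,interpolation=cv2.INTER_CUBIC)
    for P,col in items:
        q=(fproj(ci,P)-[x-hx,y-hy]+.5)*sc-.5
        cv2.polylines(c,[np.round(q*8).astype(int)],True,col,1,shift=3,lineType=cv2.LINE_AA)
    cv2.imwrite(f"pics/{name}.png",c)
E
python3 - <<'E'
from ov import *
ov("d1",[(cyl([.4605,-.1632],.046,.048,.048),(0,0,255)),(box([.461,-.162,.125],.06,.06,.026,.026),(0,255,255))],[.461,-.163,.03])
E
```

```text
t 10.97 tcp [ 0.4577 -0.1628  0.1367] az 1.282 gap 0.0652 F [0.5 0.4 1. ] j [-0.51  0.18 -0.32  1.07  0.   -0.22]
```

View pics/d1.png

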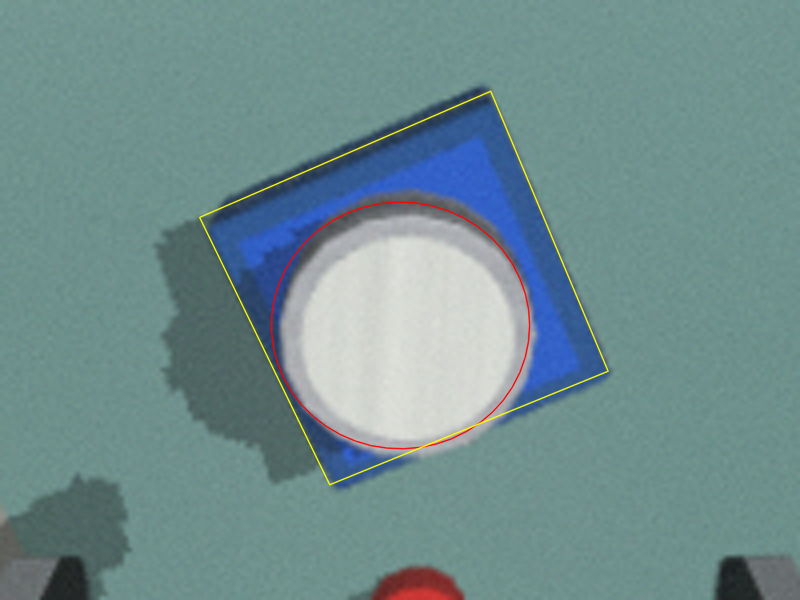

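```bash
cat > wf.py <<'E'
from fit import *
def wfit(name,model,p0,angs=None,z=None,camera="wrist",verbose=True):
    pj=fproj if camera=="wrist" else proj
    read_camera(camera);ci=camera_info(camera)
    R=[]
    for d in trace(camera,name):
        m=d["mask"].astype(float)
        if m.sum()<50: continue
        p=np.array(p0,float)
        c=pj(ci,[p[0],p[1],z or .02])[0];b=d["box"]
        if not(b[0]-15<c[0]<b[0]+b[2]+15 and b[1]-15<c[1]<b[1]+b[3]+15): continue
        r=fit([(ci,m,None)],model,p,pj=pj)
        print(name,camera,round(d["score"],2),"fit",r[0].round(4),round(r[1],3))
        R.append(r)
    return R
E
python3 - <<'E'
from wf import *
wfit("dish_mid",lambda p:cyl(p,.046,.026,.048),[.4615,-.162])
wfit("squaredish_mid",lambda p:box(p,.06,.06,0,.026),[.4615,-.162,.125])
st()
E
```

```text
dish_mid wrist 0.86 fit [ 0.4626 -0.1628] 0.046
squaredish_mid wrist 0.75 fit [ 0.4632 -0.1621  0.132 ] 1.411
t 11.22 tcp [ 0.4589 -0.1622  0.1382] az 1.2851 gap 0.065 F [ 0.5 -0.7  0.4] j [-0.51  0.17 -0.32  1.07  0.   -0.22]
```

```bash
sed -i 's/read_camera(camera);ci=camera_info(camera)/ci=camera_info(camera);read_camera(camera)/' wf.py; sed -i 's/w=read_camera("wrist")\[:,:,::-1\].copy();ci=camera_info("wrist");/ci=camera_info("wrist");w=read_camera("wrist")[:,:,::-1].copy();/' ov.py
python3 - <<'E'
from wf import *
wfit("dish_mid",lambda p:cyl(p,.046,.026,.048),[.4615,-.162])
st()
E
```

```text
t 11.32 tcp [ 0.4591 -0.1625  0.1384] az 1.2847 gap 0.0654 F [-0.6  0.1  0.4] j [-0.51  0.17 -0.32  1.07  0.   -0.22]
```

Call:
arm_command --steps "2.5 -0.5 -60 0; 2.5 -0.5 -105 0; 2.5 -0.5 -128 0; 2.5 -0.5 -134 0; 2.5 -0.5 -135 0; 2.5 -0.5 -135 0"

```text
clock: 12.08
tcp_pos: [0.4626, -0.1635, 0.0046]
orientation: [0.003, 0.801, 0.599, 0.003]
wrist_force: [0.3, 0.4, 1.6]
finger_gap: 0.0656
```

Call:
arm_command --steps "0 0 0 0; 0 0 0 0; 0 0 0 0; 0 0 0 0" --fingers -1 --newtons 25

```text
clock: 12.58
tcp_pos: [0.4637, -0.1641, 0.0059]
orientation: [0.004, 0.801, 0.599, 0.003]
wrist_force: [-0.3, 0.3, 7.1]
finger_gap: 0.0452
```

```bash
python3 - <<'E'
from ov import *
ov("d2",[],[.461,-.163,.03],half=(130,90),sc=3)
E
```

```text
t 12.57 tcp [ 0.4637 -0.1641  0.0059] az 1.2849 gap 0.0452 F [-0.3  0.3  7.1] j [-0.51  0.31 -0.5   0.75  0.   -0.22]
```

View pics/d2.png

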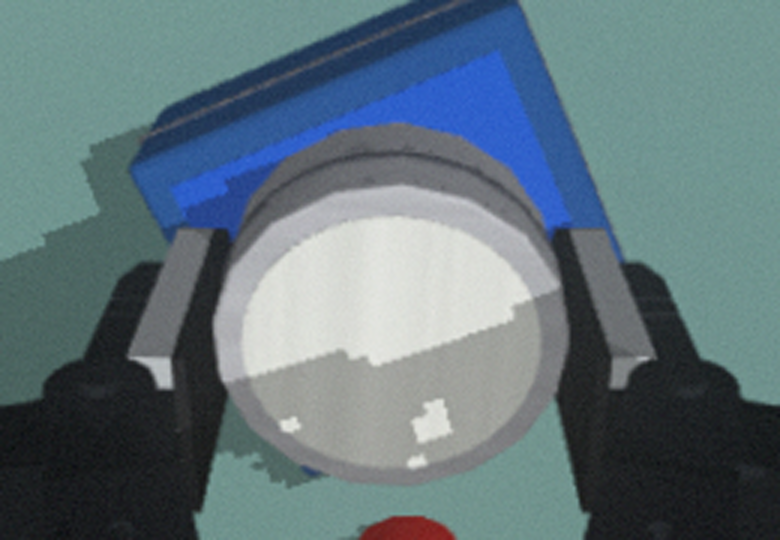

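Call:
arm_command --steps "0 0 20 0; 0 0 50 0; 25 -20 70 0; 70 -50 70 0; 115 -80 60 0; 149 -104 40 0; 149 -104 20 0; 149 -104 20 0; 149 -104 20 0; 149 -104 20 0"

```text
clock: 13.88
tcp_pos: [0.6131, -0.2682, 0.0275]
orientation: [0.005, 0.801, 0.599, 0.004]
wrist_force: [-0.4, 0.1, -1.5]
finger_gap: 0.045
```

```bash
python3 - <<'E'
from wf import *
st()
wfit("dish_mid",lambda p:cyl(p,.046,.046,.068),[.6113,-.268])
wfit("plate_dish_pad",lambda p:box(p,.104,.072,.006,.006),[.6113,-.268,-.05])
from ov import ov
ov("d3",[(box([.6113,-.268,-.05],.104,.072,.006,.006),(255,0,255)),(cyl([.6113,-.268],.046,.006,.006),(0,255,255))],[.6,-.268,.03],half=(130,90),sc=3)
E
```

```text
t 13.88 tcp [ 0.6131 -0.2682  0.0275] az 1.2851 gap 0.045 F [-0.4  0.1 -1.5] j [-0.53  0.58  0.    0.98  0.   -0.25]
dish_mid wrist 0.75 fit [ 0.6125 -0.2681] 0.022
plate_dish_pad wrist 0.63 fit [ 0.6121 -0.2672 -0.0532] 0.335
t 14.07 tcp [ 0.6129 -0.2681  0.0269] az 1.285 gap 0.0454 F [ 0.4 -0.1 -1.2] j [-0.53  0.58  0.    0.98  0.   -0.25]
```

View pics/d3.png

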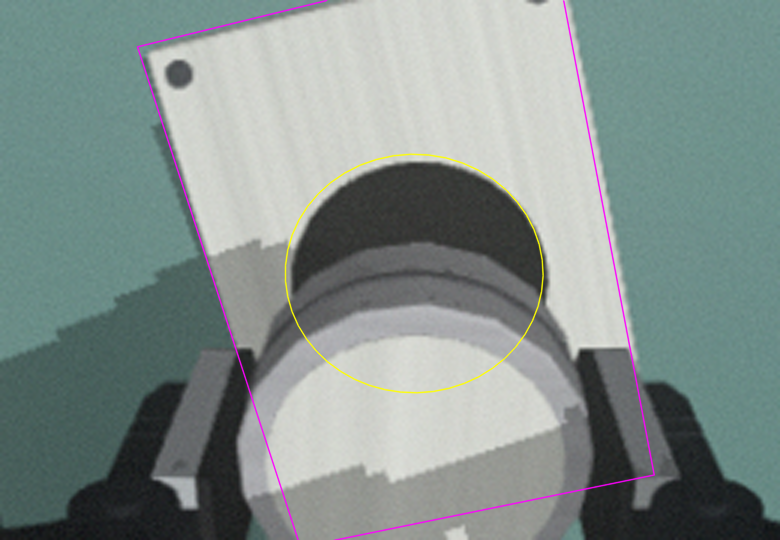

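Call:
arm_command --steps "0.3 0.6 -20 0; 0.3 0.6 -33 0; 0.3 0.6 -38 0; 0.3 0.6 -40 0; 0.3 0.6 -40 0"

```text
clock: 14.75
tcp_pos: [0.6134, -0.2676, -0.013]
orientation: [0.005, 0.801, 0.599, 0.004]
wrist_force: [0.8, -0.7, 0.1]
finger_gap: 0.0451
```

Call:
arm_command --steps "0 0 -1 0; 0 0 -1 0"

```text
clock: 15.0
tcp_pos: [0.6136, -0.2678, -0.0137]
orientation: [0.005, 0.801, 0.599, 0.004]
wrist_force: [0.3, -0.1, 0.2]
finger_gap: 0.045
```

Call:
arm_command --steps "0 0 0 0; 0 0 0 0; 0 0 0 0; 0 0 20 0; 0 0 70 0; 0 0 120 0; 0 0 160 0; 0 0 160 0; 0 0 160 0" --fingers 0.53

```text
clock: 16.12
tcp_pos: [0.6134, -0.2676, 0.1459]
orientation: [0.005, 0.801, 0.599, 0.004]
wrist_force: [-0.1, 0.5, -0.5]
finger_gap: 0.0658
```

```bash
python3 - <<'E'
from wf import *
st()
wfit("dish_mid",lambda p:cyl(p,.046,.006,.028),[.6113,-.268])
from ov import ov
ov("d4",[(box([.6113,-.268,-.05],.104,.072,.006,.006),(255,0,255)),(cyl([.6113,-.268],.046,.006,.006),(0,255,255))],[.6,-.268,.03],half=(130,90),sc=3)
cv2.imwrite("pics/d5.png",cv2.resize(read_camera("scene")[250:340,80:190,::-1],None,fx=5,fy=5,interpolation=cv2.INTER_CUBIC))
E
```

```text
t 16.12 tcp [ 0.6134 -0.2676  0.1459] az 1.285 gap 0.0658 F [-0.1  0.5 -0.5] j [-0.53  0.51  0.18  1.23  0.   -0.25]
dish_mid wrist 0.92 fit [ 0.6123 -0.2674] 0.032
dish_mid wrist 0.36 fit [ 0.6401 -0.2554] 0.899
t 16.23 tcp [ 0.6127 -0.2672  0.1445] az 1.2849 gap 0.0654 F [-0.7  0.1  1.5] j [-0.53  0.51  0.18  1.23  0.   -0.25]
```

View pics/d4.png

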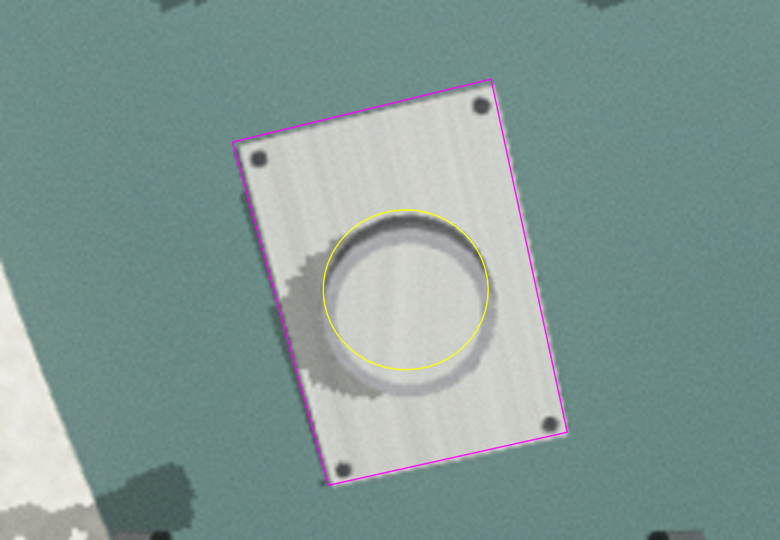

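View pics/d5.png

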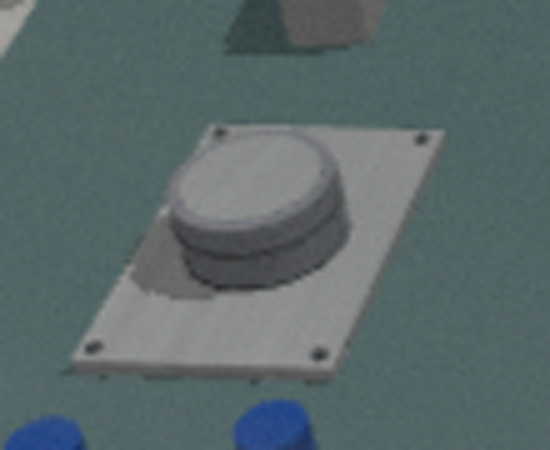

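Call:
arm_command --steps "-30 20 0 0.1; -70 50 0 0.2; -110 80 0 0.35; -151 105 0 0.411; -151 105 0 0.411; -151 105 0 0.411; -151 105 0 0.411" --fingers 1

```text
clock: 17.2
tcp_pos: [0.4628, -0.1631, 0.1445]
orientation: [0.004, 0.662, 0.75, 0.004]
wrist_force: [0.7, 0.5, 0.1]
finger_gap: 0.0853
```

```bash
python3 - <<'E'
from wf import *
st()
wfit("squaredish_mid",lambda p:box(p,.06,.06,0,.026),[.462,-.162,.125])
wfit("squaredish_mid",lambda p:box(p,.06,.06,0,.026),[.462,-.162,.125],camera="scene")
wfit("squaredish_mid",lambda p:box(p,.06,.06,0,.026),[.462,-.162,.125],camera="top")
from ov import ov
ov("s1",[(box([.462,-.162,.125],.06,.06,.026,.026),(0,255,255))],[.46,-.163,.03],half=(130,90),sc=3)
E
```

```text
t 17.2 tcp [ 0.4628 -0.1631  0.1445] az 1.6954 gap 0.0853 F [0.7 0.5 0.1] j [-0.51  0.17 -0.3   1.09  0.01 -0.63]
squaredish_mid wrist 0.61 fit [ 0.4622 -0.1619  0.1347] 0.022
squaredish_mid scene 0.97 fit [ 0.4608 -0.1619  0.1217] 0.042
squaredish_mid top 0.68 fit [ 0.4688 -0.1599 -0.026 ] 0.77
t 17.5 tcp [ 0.462  -0.1625  0.1443] az 1.6958 gap 0.0855 F [ 0.9  0.  -0.4] j [-0.51  0.17 -0.3   1.09  0.01 -0.63]
```

View pics/s1.png

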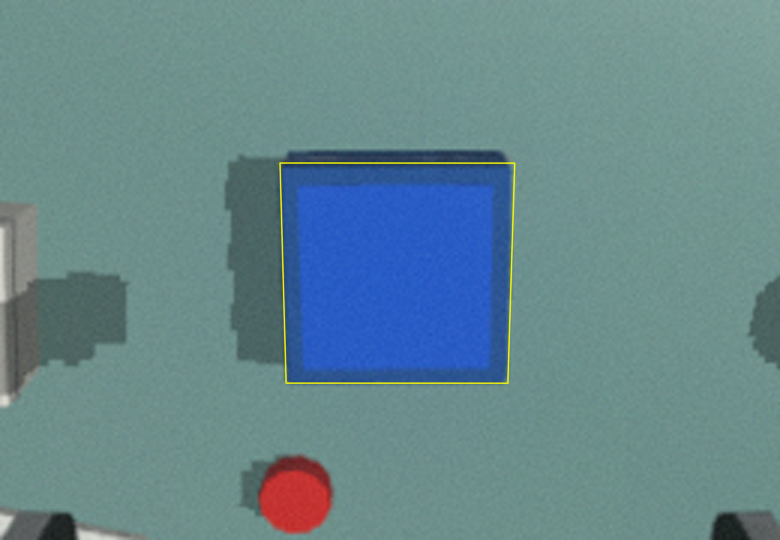

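Call:
arm_command --steps "0 0.5 -60 0; 0 0.5 -115 0; 0 0.5 -150 0; 0 0.5 -161 0; 0 0.5 -162 0; 0 0.5 -162 0"

```text
clock: 18.3
tcp_pos: [0.4633, -0.1627, -0.0162]
orientation: [0.004, 0.662, 0.75, 0.004]
wrist_force: [-1.4, -0.1, -0.3]
finger_gap: 0.0853
```

Call:
arm_command --steps "0 0 0 0; 0 0 0 0; 0 0 0 0; 0 0 0 0" --fingers -1 --newtons 30

```text
clock: 18.8
tcp_pos: [0.4646, -0.1634, -0.0147]
orientation: [0.006, 0.662, 0.75, 0.005]
wrist_force: [-0.5, 1.4, 5.8]
finger_gap: 0.0596
```

```bash
python3 - <<'E'
from ov import *
ov("s2",[],[.461,-.163,.03],half=(130,90),sc=3)
cv2.imwrite("pics/s3.png",cv2.resize(read_camera("scene")[170:270,160:290,::-1],None,fx=5,fy=5,interpolation=cv2.INTER_CUBIC))
E
```

```text
t 18.8 tcp [ 0.4646 -0.1634 -0.0147] az 1.6959 gap 0.0596 F [-0.5  1.4  5.8] j [-0.51  0.34 -0.53  0.69  0.01 -0.63]
```

View pics/s3.png

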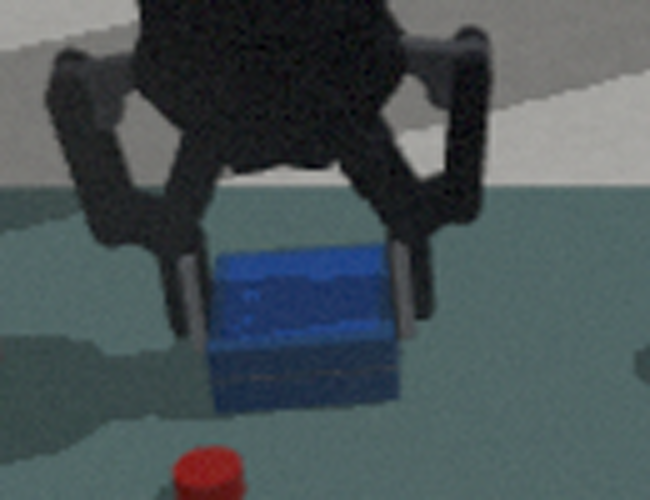

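Call:
arm_command --steps "0 0 15 0; 0 0 45 0; 30 12 60 -0.05; 75 28 60 -0.12; 125 46 60 -0.179; 170 63 40 -0.179; 170 63 28 -0.179; 170 63 28 -0.179; 170 63 28 -0.179; 170 63 28 -0.179"

```text
clock: 20.15
tcp_pos: [0.6344, -0.1011, 0.0145]
orientation: [0.007, 0.726, 0.687, 0.004]
wrist_force: [0.3, -0.1, -1.5]
finger_gap: 0.0593
```

```bash
python3 - <<'E'
from wf import *
st()
z=get_state()["tcp_pos"][2]+.0147
wfit("squaredish_mid",lambda p:box(p,.06,.06,z,z+.026),[.6326,-.1,-.054])
wfit("plate_square_pad",lambda p:box(p,.104,.072,.006,.006),[.6326,-.1,-.054])
from ov import ov
ov("s4",[(box([.6326,-.1,-.054],.104,.072,.006,.006),(255,0,255)),(box([.6326,-.1,-.054],.06,.06,.006,.006),(0,255,255)),(box([.6326,-.1,-.054],.06,.06,z+.026,z+.026),(0,0,255))],[.62,-.1,.03],half=(130,90),sc=3)
E
```

```text
t 20.15 tcp [ 0.6344 -0.1011  0.0145] az 1.5158 gap 0.0593 F [ 0.3 -0.1 -1.5] j [-0.28  0.54 -0.1   0.91  0.   -0.23]
squaredish_mid wrist 0.72 fit [ 0.6333 -0.1011 -0.0593] 0.023
t 20.35 tcp [ 0.6347 -0.1008  0.0141] az 1.5162 gap 0.0594 F [-0.5 -0.4 -0.8] j [-0.28  0.55 -0.1   0.91  0.   -0.23]
```

View pics/s4.png

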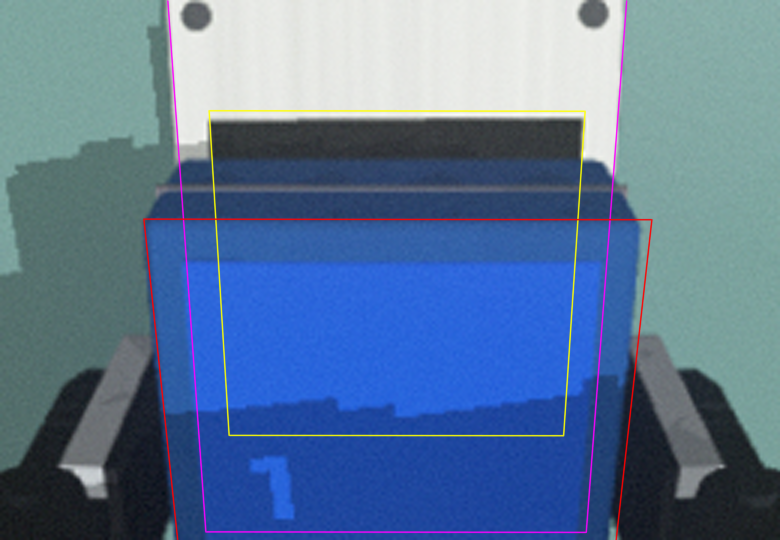

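Call:
arm_command --steps "0.3 0.8 -10 0.005; 0.3 0.8 -18 0.005; 0.3 0.8 -22 0.005; 0.3 0.8 -23 0.005; 0.3 0.8 -23 0.005"

```text
clock: 21.02
tcp_pos: [0.6345, -0.0996, -0.0086]
orientation: [0.006, 0.724, 0.689, 0.004]
wrist_force: [-3.1, 0.1, 5.9]
finger_gap: 0.0591
```

Call:
arm_command --steps "0.3 -0.3 0.8 0; 0.3 -0.3 0.8 0"

```text
clock: 21.28
tcp_pos: [0.6348, -0.0999, -0.0081]
orientation: [0.006, 0.724, 0.689, 0.004]
wrist_force: [0.1, 0.4, -1.2]
finger_gap: 0.0592
```

Call:
arm_command --steps "0 0 0 0; 0 0 0 0; 0 0 0 0; 0 0 20 0; 0 0 70 0; 0 0 120 0; 0 0 155 0; 0 0 155 0; 0 0 155 0" --fingers 1

```text
clock: 22.4
tcp_pos: [0.6344, -0.0998, 0.1463]
orientation: [0.006, 0.724, 0.689, 0.004]
wrist_force: [-0.9, 0.7, -0.4]
finger_gap: 0.0853
```

```bash
python3 - <<'E'
from wf import *
st()
wfit("squaredish_mid",lambda p:box(p,.06,.06,.006,.032),[.6326,-.1,-.054])
wfit("squaredish_mid",lambda p:box(p,.06,.06,.006,.032),[.6326,-.1,-.054],camera="scene")
from ov import ov
ov("s5",[(box([.6326,-.1,-.054],.104,.072,.006,.006),(255,0,255)),(box([.6326,-.1,-.054],.06,.06,.006,.006),(0,255,255)),(box([.6326,-.1,-.054],.06,.06,.032,.032),(0,0,255))],[.62,-.1,.03],half=(130,90),sc=3)
E
```

```text
t 22.4 tcp [ 0.6344 -0.0998  0.1463] az 1.5216 gap 0.0853 F [-0.9  0.7 -0.4] j [-0.28  0.45  0.1   1.2   0.   -0.23]
squaredish_mid wrist 0.86 fit [ 0.6335 -0.1    -0.0378] 0.034
squaredish_mid scene 0.7 fit [ 0.6317 -0.0991 -0.0513] 0.042
t 22.6 tcp [ 0.6339 -0.0997  0.1452] az 1.5216 gap 0.0855 F [-0.6  0.  -0.1] j [-0.28  0.46  0.1   1.2   0.   -0.23]
```

View pics/s5.png

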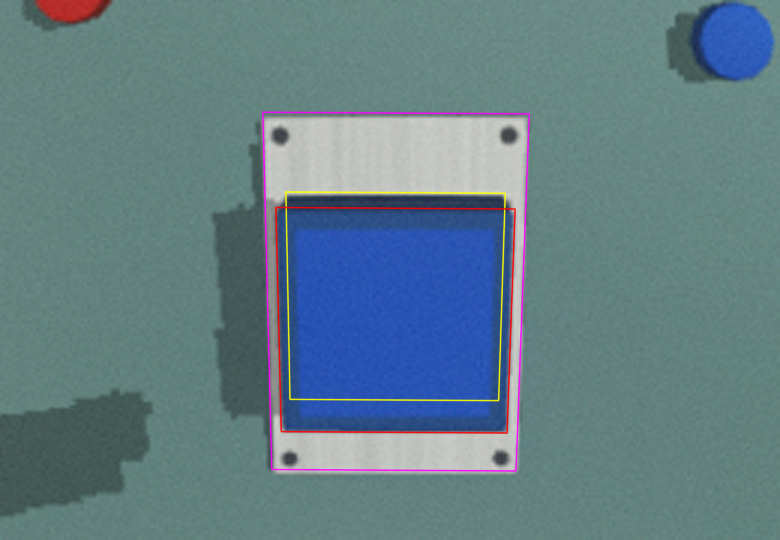

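Call:
arm_command --steps "-40 23 0 0.05; -85 50 0 0.1; -130 78 0 0.2; -179 105 0 0.2; -179 105 0 0.2; -179 105 0 0.2; -179 105 0 0.2" --fingers 0.4

```text
clock: 23.52
tcp_pos: [0.4565, 0.0047, 0.1456]
orientation: [0.005, 0.652, 0.758, 0.004]
wrist_force: [0.5, 0.2, -0.5]
finger_gap: 0.0596
```

```bash
python3 - <<'E'
from wf import *
st()
wfit("jar_mid",lambda p:cyl(p,.03,.026,.066),[.4543,.005])
wfit("slidebox_mid",lambda p:box(p,.09,.05,0,.026),[.4543,.004,.165])
from ov import ov
ov("j1",[(box([.4538,.0039,.165],.09,.05,.026,.026),(255,0,255)),(cyl([.4543,.005],.03,.066,.066),(0,0,255))],[.45,.005,.03],half=(130,90),sc=3)
E
```

```text
t 23.52 tcp [0.4565 0.0047 0.1456] az 1.7209 gap 0.0596 F [ 0.5  0.2 -0.5] j [-0.17  0.11 -0.38  1.07  0.   -0.32]
jar_mid wrist 0.71 fit [0.4559 0.0058] 0.03
slidebox_mid wrist 0.83 fit [0.4549 0.0039 0.1613] 0.378
t 23.73 tcp [0.4557 0.0048 0.1452] az 1.7209 gap 0.0596 F [0. 0. 0.] j [-0.17  0.11 -0.38  1.07  0.   -0.32]
```

View pics/j1.png

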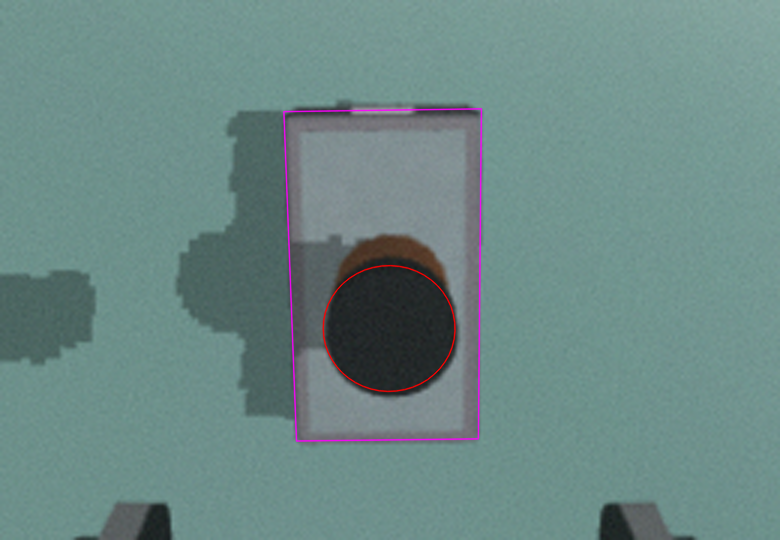

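Call:
arm_command --steps "-0.7 0.7 -60 0; -0.7 0.7 -105 0; -0.7 0.7 -127 0; -0.7 0.7 -133 0; -0.7 0.7 -133 0; -0.7 0.7 -133 0"

```text
clock: 24.52
tcp_pos: [0.4561, 0.0054, 0.0134]
orientation: [0.006, 0.652, 0.758, 0.004]
wrist_force: [0.9, -0.7, 0.7]
finger_gap: 0.0598
```

Call:
arm_command --steps "0 0 0 0; 0 0 0 0; 0 0 0 0; 0 0 0 0" --fingers -1 --newtons 25

```text
clock: 25.02
tcp_pos: [0.457, 0.0053, 0.0144]
orientation: [0.007, 0.652, 0.758, 0.005]
wrist_force: [-0.4, -0.0, 6.0]
finger_gap: 0.0296
```

Call:
arm_command --steps "0 0 15 0; 0 0 45 0; 30 13 60 0; 80 34 60 0; 130 55 60 0; 180 76 50 0; 206 87 30 0; 206 87 10 0; 206 87 8 0; 206 87 8 0; 206 87 8 0"

```text
clock: 26.4
tcp_pos: [0.6636, 0.092, 0.0237]
orientation: [0.007, 0.652, 0.758, 0.005]
wrist_force: [0.3, 0.3, -0.0]
finger_gap: 0.029
```

```bash
python3 - <<'E'
from wf import *
st()
z=get_state()["tcp_pos"][2]+.0116
wfit("jar_mid",lambda p:cyl(p,.03,z,z+.04),[.6625,.0926])
wfit("plate_jar_pad",lambda p:box(p,.104,.072,.006,.006),[.6617,.0926,.175])
from ov import ov
ov("j2",[(box([.6617,.0926,.175],.104,.072,.006,.006),(255,0,255)),(cyl([.6617,.0926],.03,.006,.006),(0,255,255)),(cyl([.6617,.0926],.03,z+.04,z+.04),(0,0,255))],[.65,.0926,.03],half=(130,90),sc=3)
b=read_camera("scene")[240:360,330:450,::-1];cv2.imwrite("pics/j3.png",cv2.resize(b,None,fx=5,fy=5,interpolation=cv2.INTER_CUBIC))
E
```

```text
t 26.4 tcp [0.6636 0.092  0.0237] az 1.7206 gap 0.029 F [ 0.3  0.3 -0. ] j [ 0.02  0.58 -0.01  0.96 -0.   -0.13]
jar_mid wrist 0.73 fit [0.6626 0.0917] 0.028
plate_jar_pad wrist 0.76 fit [0.6616 0.0924 0.1894] 0.275
t 26.6 tcp [0.6634 0.0921 0.0233] az 1.7208 gap 0.0292 F [ 0.3 -0.4 -0.5] j [ 0.02  0.58 -0.01  0.96 -0.   -0.13]
```

View pics/j2.png

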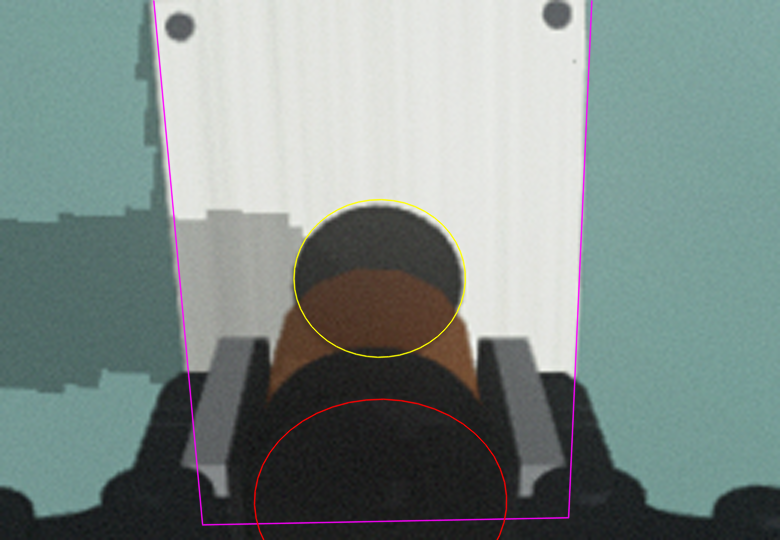

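View pics/j3.png

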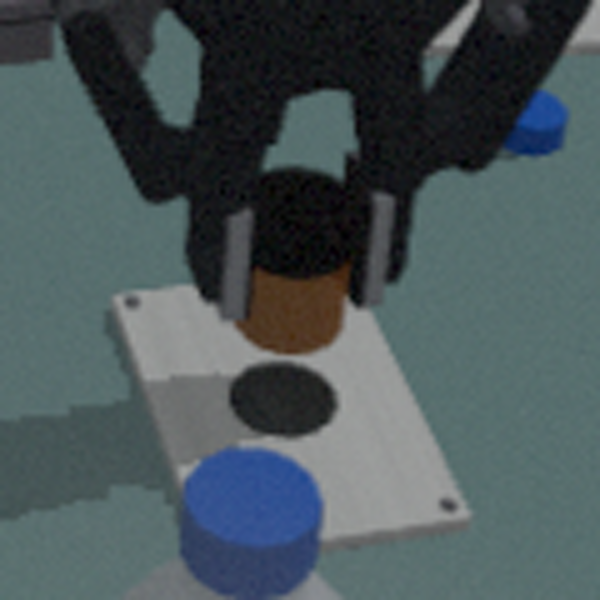

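Call:
arm_command --steps "0.2 0.9 -12 0; 0.2 0.9 -22 0; 0.2 0.9 -27 0; 0.2 0.9 -28.5 0; 0.2 0.9 -28.5 0"

```text
clock: 27.32
tcp_pos: [0.6632, 0.0931, -0.0055]
orientation: [0.007, 0.652, 0.758, 0.005]
wrist_force: [-1.9, -0.8, 2.2]
finger_gap: 0.0291
```

Call:
arm_command --steps "0.4 0 0.4 0; 0.4 0 0.4 0; 0.4 0 0.4 0; 0 0 30 0; 0 0 80 0; 0 0 130 0; 0 0 150 0; 0 0 150 0; 0 0 150 0" --fingers 0.4

```text
clock: 28.45
tcp_pos: [0.6624, 0.0931, 0.1429]
orientation: [0.006, 0.652, 0.758, 0.004]
wrist_force: [0.5, -0.5, -0.7]
finger_gap: 0.0597
```

```bash
python3 - <<'E'
from wf import *
st()
wfit("jar_mid",lambda p:cyl(p,.03,.006,.046),[.6625,.0926])
wfit("jar_mid",lambda p:cyl(p,.03,.006,.046),[.6625,.0926],camera="scene")
from ov import ov
ov("j4",[(box([.6617,.0926,.175],.104,.072,.006,.006),(255,0,255)),(cyl([.6617,.0926],.03,.006,.006),(0,255,255)),(cyl([.6617,.0926],.03,.046,.046),(0,0,255))],[.65,.0926,.03],half=(130,90),sc=3)
E
```

```text
t 28.45 tcp [0.6624 0.0931 0.1429] az 1.7209 gap 0.0597 F [ 0.5 -0.5 -0.7] j [ 0.02  0.51  0.17  1.22 -0.   -0.13]
jar_mid wrist 0.85 fit [0.6622 0.0926] 0.044
jar_mid scene 0.98 fit [0.6602 0.0937] 0.041
t 28.65 tcp [0.6622 0.0931 0.1427] az 1.7209 gap 0.0595 F [ 1.  -0.4 -0.6] j [ 0.02  0.51  0.17  1.22 -0.   -0.13]
```

View pics/j4.png

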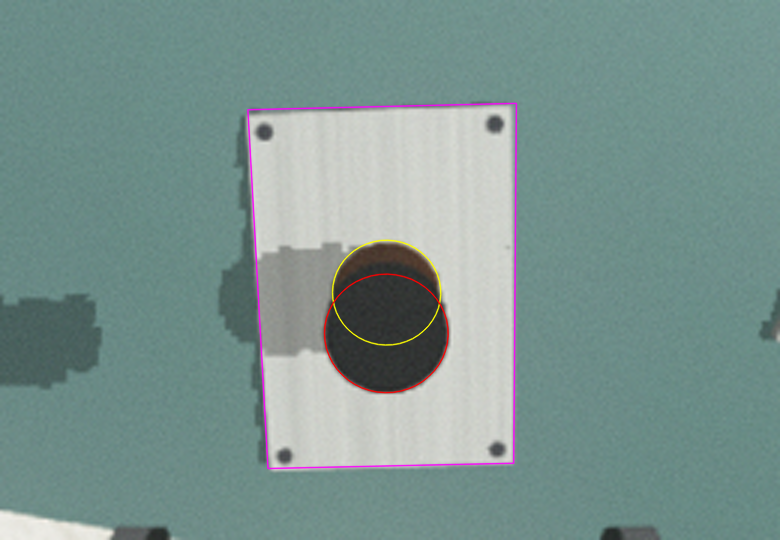

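Call:
arm_command --steps "-45 -20 0 0.012; -95 -42 0 0.012; -150 -65 0 0.012; -208 -89 0 0.012; -208 -89 0 0.012; -208 -89 0 0.012; -208 -89 0 0.012" --fingers 0.9

```text
clock: 29.58
tcp_pos: [0.456, 0.0041, 0.1433]
orientation: [0.006, 0.647, 0.762, 0.005]
wrist_force: [0.2, 0.5, 0.7]
finger_gap: 0.0813
```

```bash
python3 - <<'E'
from wf import *
st()
wfit("slidebox_mid",lambda p:box(p,.09,.05,0,.026),[.4543,.004,.165])
wfit("slidebox_mid",lambda p:box(p,.09,.05,0,.026),[.4543,.004,.165],camera="scene")
from ov import ov
ov("b1",[(box([.4543,.0039,.165],.09,.05,.026,.026),(255,0,255))],[.45,.005,.03],half=(130,90),sc=3)
E
```

```text
t 29.57 tcp [0.456  0.0041 0.1433] az 1.7334 gap 0.0813 F [0.2 0.5 0.7] j [-0.17  0.1  -0.39  1.06  0.   -0.33]
slidebox_mid wrist 0.67 fit [0.4549 0.0039 0.1657] 0.01
slidebox_mid scene 0.73 fit [0.4533 0.0043 0.1647] 0.038
t 29.77 tcp [0.4552 0.0043 0.1428] az 1.7335 gap 0.0814 F [-1.3 -1.2  0.5] j [-0.17  0.1  -0.39  1.06  0.   -0.33]
```

View pics/b1.png

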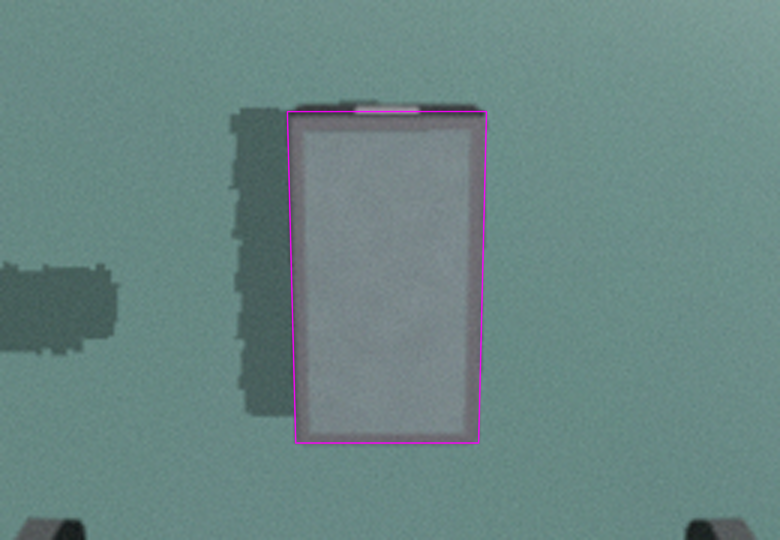

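Call:
arm_command --steps "-0.8 -0.3 -60 0; -0.8 -0.3 -115 0; -0.8 -0.3 -148 0; -0.8 -0.3 -158 0; -0.8 -0.3 -159 0; -0.8 -0.3 -159 0"

```text
clock: 30.58
tcp_pos: [0.4557, 0.0038, -0.0149]
orientation: [0.007, 0.647, 0.762, 0.005]
wrist_force: [0.8, 0.8, -0.1]
finger_gap: 0.0809
```

Call:
arm_command --steps "0 0 0 0; 0 0 0 0; 0 0 1 0; 0 0 2 0; 0 0 2 0" --fingers -1 --newtons 40

```text
clock: 31.2
tcp_pos: [0.4555, 0.0038, -0.0129]
orientation: [0.007, 0.647, 0.762, 0.005]
wrist_force: [0.5, 0.2, -1.8]
finger_gap: 0.0491
```

Call:
arm_command --steps "0 0 20 0; 0 0 50 -0.05; 25 40 65 -0.12; 60 94 65 -0.2; 95 148 65 -0.3; 130 203 60 -0.385; 160 250 40 -0.385; 160 250 26 -0.385; 160 250 26 -0.385; 160 250 26 -0.385; 160 250 26 -0.385"

```text
clock: 32.58
tcp_pos: [0.6159, 0.2527, 0.0144]
orientation: [0.008, 0.782, 0.624, 0.004]
wrist_force: [0.1, 0.0, -0.8]
finger_gap: 0.0489
```

```bash
python3 - <<'E'
from wf import *
st()
z=get_state()["tcp_pos"][2]+.0132
wfit("slidebox_mid",lambda p:box(p,.09,.05,z,z+.026),[.6138,.2535,-.22])
wfit("plate_slidebox_pad",lambda p:box(p,.104,.072,.006,.006),[.6138,.2535,-.22])
from ov import ov
ov("b2",[(box([.6138,.2535,-.22],.104,.072,.006,.006),(255,0,255)),(box([.6138,.2535,-.22],.09,.05,.006,.006),(0,255,255)),(box([.6138,.2535,-.22],.09,.05,z+.026,z+.026),(0,0,255))],[.6,.2535,.03],half=(130,90),sc=3)
E
```

```text
t 32.58 tcp [0.6159 0.2527 0.0144] az 1.3471 gap 0.0489 F [ 0.1  0.  -0.8] j [ 0.27  0.59 -0.02  0.95 -0.01  0.5 ]
slidebox_mid wrist 0.56 fit [ 0.615   0.2529 -0.2224] 0.021
plate_slidebox_pad wrist 0.61 fit [ 0.6142  0.2533 -0.2212] 3.005
t 32.77 tcp [0.6159 0.2533 0.014 ] az 1.3478 gap 0.0493 F [-0.5 -0.4 -1.4] j [ 0.28  0.59 -0.02  0.95 -0.01  0.5 ]
```

View pics/b2.png

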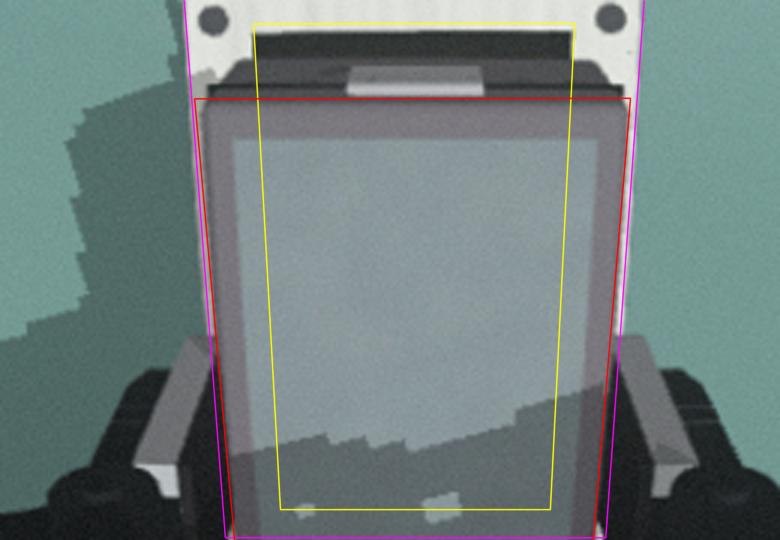

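Call:
arm_command --steps "-0.2 -0.2 -10 0.002; -0.2 -0.2 -17 0.002; -0.2 -0.2 -20 0.002; -0.2 -0.2 -20.5 0.002; -0.2 -0.2 -20.5 0.002"

```text
clock: 33.45
tcp_pos: [0.6158, 0.2533, -0.0067]
orientation: [0.008, 0.781, 0.625, 0.004]
wrist_force: [0.2, 0.3, -1.2]
finger_gap: 0.0493
```

Call:
arm_command --steps "0 0 -0.8 0; 0 0 -0.8 0; 0 0 -0.8 0"

```text
clock: 33.83
tcp_pos: [0.6157, 0.2533, -0.0074]
orientation: [0.008, 0.781, 0.625, 0.004]
wrist_force: [-0.2, -0.3, 0.1]
finger_gap: 0.0492
```

Contact. Release.

Call:
arm_command --steps "0 0 0 0; 0 0 0 0; 0 0 0 0; 0 0 20 0; 0 0 70 0; 0 0 120 0; 0 0 155 0; 0 0 155 0; 0 0 155 0" --fingers 0.9

```text
clock: 34.95
tcp_pos: [0.6154, 0.2532, 0.1469]
orientation: [0.008, 0.781, 0.625, 0.004]
wrist_force: [0.5, 0.4, -0.2]
finger_gap: 0.0815
```

```bash
python3 - <<'E'
from wf import *
st()
wfit("slidebox_mid",lambda p:box(p,.09,.05,.006,.032),[.6138,.2535,-.22])
from ov import ov
ov("b4",[(box([.6138,.2535,-.22],.104,.072,.006,.006),(255,0,255)),(box([.6138,.2535,-.22],.09,.05,.006,.006),(0,255,255)),(box([.6138,.2535,-.22],.09,.05,.032,.032),(0,0,255))],[.6,.2535,.03],half=(130,90),sc=3)
E
```

```text
t 34.95 tcp [0.6154 0.2532 0.1469] az 1.3501 gap 0.0815 F [ 0.5  0.4 -0.2] j [ 0.28  0.5   0.17  1.23 -0.01  0.5 ]
slidebox_mid wrist 0.67 fit [ 0.6135  0.2536 -0.2235] 0.025
t 35.05 tcp [0.6147 0.253  0.1457] az 1.3501 gap 0.0811 F [-1.2 -0.2  0.6] j [ 0.28  0.5   0.17  1.23 -0.01  0.5 ]
```

View pics/b4.png

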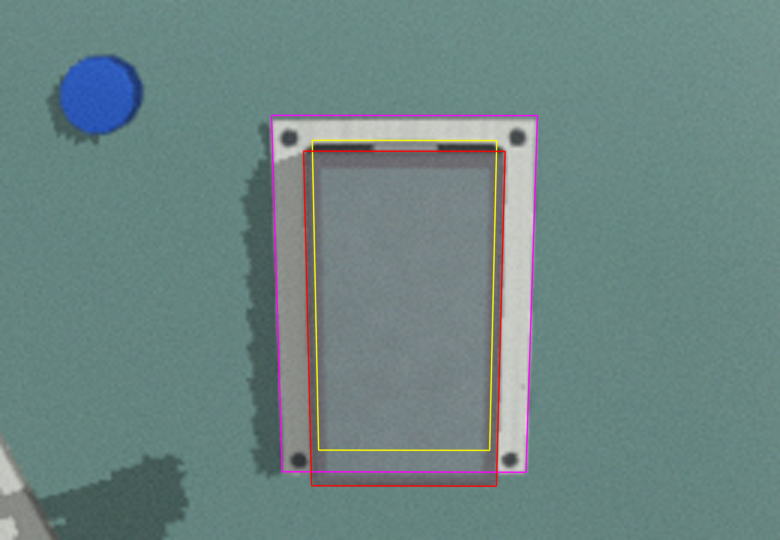

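Call:
arm_command --steps "-45 -16 0 0.08; -95 -35 0 0.16; -145 -52 0 0.23; -174 -62 0 0.23; -174 -62 0 0.23; -174 -62 0 0.23; -174 -62 0 0.23; -174 -62 0 0.23"

```text
clock: 36.1
tcp_pos: [0.4414, 0.1912, 0.1454]
orientation: [0.007, 0.704, 0.71, 0.003]
wrist_force: [0.2, -0.3, -0.3]
finger_gap: 0.0812
```

```bash
python3 - <<'E'
from wf import *
st()
wfit("coverslip_mid",lambda p:box(p,.04,.02,.006,.03),[.441,.1906,.012])
wfit("coverslip_mid",lambda p:box(p,.04,.02,.006,.03),[.441,.1906,.012],camera="scene")
wfit("plate_coverslip_pad",lambda p:box(p,.104,.072,.006,.006),[.441,.1906,.012])
from ov import ov
ov("e1",[(box([.441,.1906,.012],.104,.072,.006,.006),(255,0,255)),(box([.441,.1906,.012],.04,.02,.006,.006),(0,255,255)),(box([.441,.1906,.012],.04,.02,.03,.03),(0,0,255))],[.44,.19,.01],half=(65,60),sc=6)
cv2.imwrite("pics/e2.png",read_camera("top")[:,:,::-1])
cv2.imwrite("pics/e3.png",cv2.resize(read_camera("scene")[190:270,380:480,::-1],None,fx=6,fy=6,interpolation=cv2.INTER_CUBIC))
E
```

```text
t 36.1 tcp [0.4414 0.1912 0.1454] az 1.5801 gap 0.0812 F [ 0.2 -0.3 -0.3] j [ 0.25  0.15 -0.32  1.08 -0.01  0.24]
coverslip_mid wrist 0.77 fit [0.4426 0.1909 0.0206] 0.066
coverslip_mid scene 0.76 fit [ 0.443   0.1923 -0.0051] 0.091
plate_coverslip_pad wrist 0.61 fit [0.4418 0.1904 0.02  ] 0.184
t 36.4 tcp [0.4408 0.191  0.1456] az 1.5801 gap 0.0813 F [ 0.2 -0.2  0.4] j [ 0.25  0.15 -0.32  1.08 -0.01  0.24]
```

View pics/e1.png

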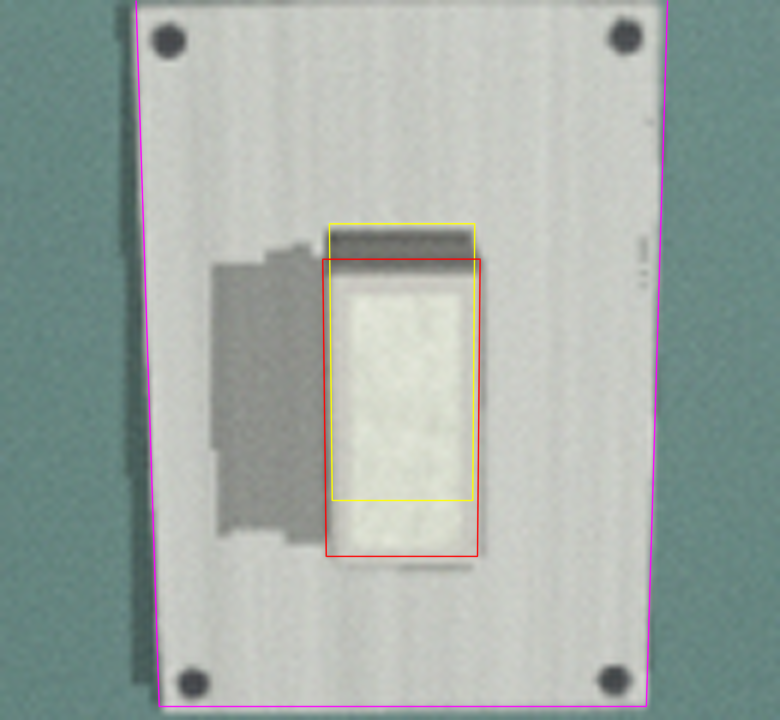

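View pics/e3.png

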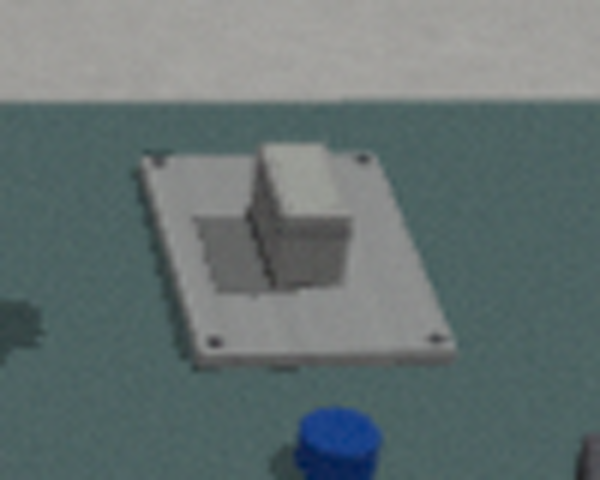

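```bash
python3 - <<'E'
from h import *
w=cv2.imread("pics/e1_raw.png");ci=np.load("pics/e1_ci.npy",allow_pickle=True).item()
x,y=fproj(ci,[.421,.1906,.006])[0];print(x,y)
x,y=int(x),int(y)
c=w[y-8:y+14,x-20:x+20];c=np.clip(c.astype(float)*1.6,0,255).astype(np.uint8)
print(w[y-6:y+12,x-10:x+11:5,1])
cv2.imwrite("pics/e4.png",cv2.resize(c,None,fx=18,fy=18,interpolation=cv2.INTER_NEAREST))
s=read_camera("scene")[200:250,405:455,::-1]
cv2.imwrite("pics/e5.png",cv2.resize(np.clip(s.astype(float)*1.8,0,255).astype(np.uint8),None,fx=12,fy=12,interpolation=cv2.INTER_CUBIC))
E
```

```text
325.80011005317687 194.7940145743707
[[198 202 200 200 205]
 [198 202 199 202 202]
 [198 201 198 198 204]
 [198 198 201 197 204]
 [197 198 197 204 200]
 [199 201 195 202 205]
 [200 198 200 201 207]
 [198 198 202 200 203]
 [141 137 139 143 143]
 [104 105 104 106 107]
 [102 106 113 119 107]
 [115 119 118 119 120]
 [113 114 114 113 114]
 [106 105 112 114 107]
 [125 120 117 127 126]
 [153 156 157 156 157]
 [199 197 200 198 200]
 [205 200 203 200 203]]
```

View pics/e4.png

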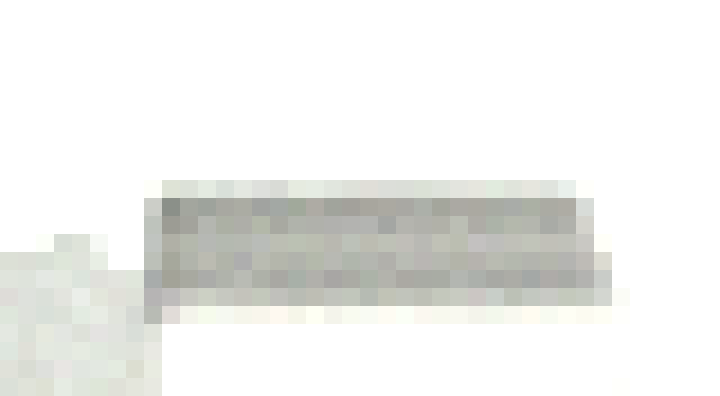

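View pics/e5.png

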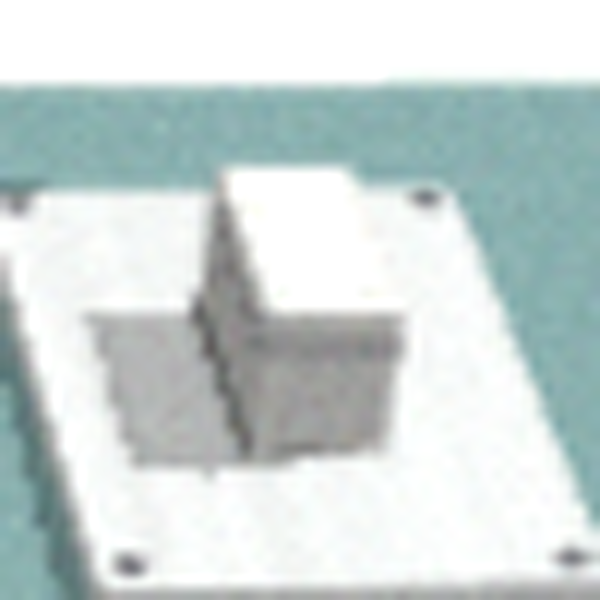

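```bash
python3 - <<'E'
from h import *
cv2.imwrite("pics/f1.png",read_camera("scene")[:,:,::-1]);st()
E
```

```text
t 36.65 tcp [0.4407 0.191  0.1457] az 1.5801 gap 0.0812 F [-0.5 -0.2  1.7] j [ 0.25  0.15 -0.32  1.08 -0.01  0.24]
```

View pics/f1.png

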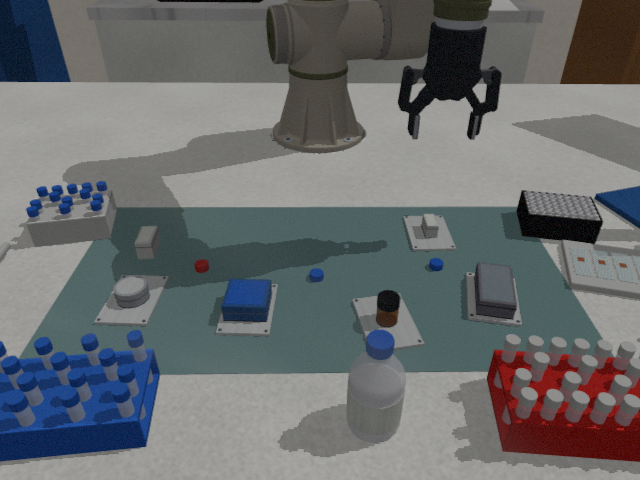

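View pics/e2.png

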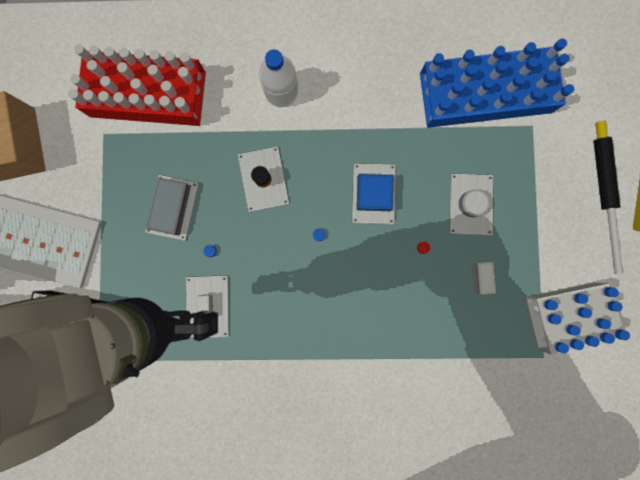

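All five containers stand upright on their matching plates: dish (131,292), square dish (247,300), jar (387,309), slide box (494,290) and coverslip box (430,226) in the scene picture. The look-alike at (147,241) is untouched, and the arm is clear of everything. I am handing in.

```bash
python3 -c "
from workcell import *
print(hand_in())"
```

```text
the job is handed in; nothing more can be done
None
```

All five containers are on their matching pads, upright and released. I handed in at about 37 s of the 112 s allowed, with the gripper open and well clear.

**Last checks:**
- **Round dish, square dish, jar and slide box:** In the wrist-camera views they sit about 1 mm or less from their pad centres. The square dish and slide box are square with their pads to within about 1°. I compared them by model outlines and by whether any pad still showed.
- **Coverslip box:** This one is less certain. The wrist camera put it under 1 mm off, with its turn matching the plate. The scene camera put it about 1.5 mm off in x and y, turned by about 1°, with a thin dark strip of pad along one long side. I judged that small enough to leave alone.

**What went differently:**
- **First grasp:** The first attempt on the coverslip box closed on air just above it without moving it. The real fingertips sit about 25 mm behind the reported TCP. I found that offset in the pictures and used it for every later grasp and placing.
- **Contact forces:** The highest force shown in the move reports was about 7 N, while gripping the round dish.
- **Look-alike:** The larger white box on the bench was not touched.

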